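# Unpack gel cassettes from a snap-lidded transit holder

### The job

The gel cassettes have arrived in the beige transit holder under its snap-fit grey cover. Work the flat lever's blade into the notch under the cover's lip and lever the cover loose with it (do not pull it off by hand), lift the cover away and set it down on the bench, then slide every cassette straight up out of its slot and stand it in a slot of the blue reading rack. Keep the cassettes upright, lay the lever back lengthwise on its mat, and leave the bowl, the jar and the tube rack where they are.

Things in the scene. Friction and masses are not known exactly. Their poses are not given: they have to be found in the camera images.
- holder: Fixed beige transit holder, a box 62 (x) x 154 (y) x 85 mm tall with the cassettes inside; origin under its centre; x away from the robot, y along its length. Two spring catches at its top front grip the cover's front edge: 15 to 20 N there frees it once raised about 4 mm. It then rests on the catches, front about 8 mm up, and lifts off freely. A neck up to 7 mm high rises into the cover.
- notch (a point): Middle of the outer edge (the fulcrum) of the pry ledge on the holder's front, on its top face, 79 mm above the bench. Axes as the holder's. The ledge sticks out 44 mm from the front; above it lies the notch, 28 mm wide between cheeks 12 mm tall, open to the robot, rear wall 44 mm in. The cover's lip hangs 6 mm above its inner 21 mm; the outer 23 mm is open from above.
- seat (a point): Centre of the holder's top shoulder, 85 mm above the bench, 75 mm in x beyond the notch point: where the underside centre of the seated cover lies. Axes as the holder's.
- cover_center (a point): Centre (half-way up) of the snap-fit cover: a plain grey open-bottomed cap, 62 mm deep (own x) x 154 mm long (own y) x 45 mm tall, walls 3 mm, 90 g; its axes match the holder's when seated. Can be gripped across its 62 mm depth. It must be raised 35 mm before it clears the cassettes inside.
- cover_lip (a point): Underside of the cover's pry lip near the outer end: 50 mm in -x from the cover's axis, level with the cover's bottom edge (22.5 mm below cover_center). The lip is a tongue 22 mm wide, 5 mm thick, sticking out 21 mm from the cover's front face.
- lever_grip (a point): Middle of the light grey handle of the flat lever: handle 80 mm long (own x), 18 mm wide (own y), 16 mm thick (own z); this point is at its centre, 8 mm above what it lies on. +x points to the blade. The lever weighs 80 g, 160 mm in all.
- lever_tip (a point): Tip of the lever's steel blade, 120 mm in +x from lever_grip on the same centre line. The blade is 80 mm long from the handle's end, 14 mm wide, 2.5 mm thick, at the middle of the handle's thickness.
- mat: Fixed dark mat 210 mm (own x) x 80 mm (own y) x 3 mm thick on the bench between robot and holders, on which the lever lies along the mat's length; origin at the centre of its underside.
- cassette0_center (a point): Centre (half-way up) of a gel cassette (absent ones read None): clear flat plate with a white top band, 42 mm wide (own x) x 8 mm thick (own y) x 76 mm tall, 40 g. At the start it stands upright in one of four holder slots (36 mm apart along the holder's length), its underside 40 mm above the bench and the top 31 mm of it above the shoulder, under the cover.
- cassette1_center (a point): Centre (half-way up) of a gel cassette (absent ones read None): clear flat plate with a white top band, 42 mm wide (own x) x 8 mm thick (own y) x 76 mm tall, 40 g. At the start it stands upright in one of four holder slots (36 mm apart along the holder's length), its underside 40 mm above the bench and the top 31 mm of it above the shoulder, under the cover.
- cassette2_center (a point): Centre (half-way up) of a gel cassette (absent ones read None): clear flat plate with a white top band, 42 mm wide (own x) x 8 mm thick (own y) x 76 mm tall, 40 g. At the start it stands upright in one of four holder slots (36 mm apart along the holder's length), its underside 40 mm above the bench and the top 31 mm of it above the shoulder, under the cover.
- cassette3_center (a point): Centre (half-way up) of a gel cassette (absent ones read None): clear flat plate with a white top band, 42 mm wide (own x) x 8 mm thick (own y) x 76 mm tall, 40 g. At the start it stands upright in one of four holder slots (36 mm apart along the holder's length), its underside 40 mm above the bench and the top 31 mm of it above the shoulder, under the cover.
- rack_slot0 (a point): Floor centre of slot 0 of the fixed blue reading rack (75 x 160 x 55 mm tall, its length, own y, crosswise to the robot). The floor is 20 mm above the bench; slots are 36 mm apart along y, 35 mm deep, open at the top, 13.5 mm wide in y and 50 mm in x; ribs guide the cassette by its side edges, so it stands with its 42 mm width along x. Axes: y along the rack, z up.
- rack_slot1 (a point): Floor centre of slot 1 of the fixed blue reading rack (75 x 160 x 55 mm tall, its length, own y, crosswise to the robot). The floor is 20 mm above the bench; slots are 36 mm apart along y, 35 mm deep, open at the top, 13.5 mm wide in y and 50 mm in x; ribs guide the cassette by its side edges, so it stands with its 42 mm width along x. Axes: y along the rack, z up.
- rack_slot2 (a point): Floor centre of slot 2 of the fixed blue reading rack (75 x 160 x 55 mm tall, its length, own y, crosswise to the robot). The floor is 20 mm above the bench; slots are 36 mm apart along y, 35 mm deep, open at the top, 13.5 mm wide in y and 50 mm in x; ribs guide the cassette by its side edges, so it stands with its 42 mm width along x. Axes: y along the rack, z up.
- rack_slot3 (a point): Floor centre of slot 3 of the fixed blue reading rack (75 x 160 x 55 mm tall, its length, own y, crosswise to the robot). The floor is 20 mm above the bench; slots are 36 mm apart along y, 35 mm deep, open at the top, 13.5 mm wide in y and 50 mm in x; ribs guide the cassette by its side edges, so it stands with its 42 mm width along x. Axes: y along the rack, z up.
- bowl: Bystander: teal bowl, 120 mm across, 50 mm tall; origin under its centre.
- reagent: Bystander: amber jar 60 mm across, 120 mm tall; origin under its centre.
- tube_rack: Bystander: small beige rack of capped tubes, 70 x 120 mm, 95 mm tall; origin under its centre.
Things that resemble listed ones, but are neither listed nor needed, are in the scene too. What is shaped like the holder but yellow is not meant.

How it is judged:
By the outcome, as a careful person would: the job done as asked, in the order asked, and still so for the second after the job is handed in, with the robot touching nothing.
Of cassette0, cassette1, cassette2, cassette3 only 2 to 4 are there at a start; the rules pass over those that are not, and their reading is None.
At some moment in a run one of lever may be knocked a few centimetres aside while the robot is not near it.
It also fails if it takes over 210 s, if anything falls off the work surface, if the arm or the gripper's body presses on something with over 40 N, if the wrist force passes 120 N, or if a joint passes its speed limit or range.

### The arm

A 6-joint arm with a two-finger parallel gripper is mounted at the origin on the work surface. World frame = base frame: x ahead of the robot, y to its left, z up, the work surface at z = 0. Lengths are in mm, angles in rad, forces in N, time in s.
With the tool pointing down it reaches from about 275 to 750 mm from the base axis. Payload 10.2 kg.
Tool frame: the origin (TCP) lies on the centre line of the jaws, within the pads' length; the fingertips stand 8 mm ahead of it and the grasp point (between the pads) lies 11 mm behind it; x points along the fingers, y is the direction in which the jaws open and shut, and the axes are right-handed (so a half turn about x gives the same grasp; the last joint's range is limited). The gripper opens to 85 mm and grips with 20 to 120 N. Pads are 22 mm wide; open, the fingers measure 114 mm over their backs; the gripper's body (76 mm by 85 mm) begins 54 mm behind the grasp point. The pads swing forward as they close: fully open they stand 13 mm farther back than shut.
Start: joints at [1.003, 0.313, 1.498, -0, 1.331, -0.223], TCP at [177.467, 494.102, 239.294] pointing down, gripper open.
Joint ranges: [-2.94, 2.94], [-0.97, 2.17], [0.19, 2.56], [-1.23, 4.37], [0.02, 3.11], [-2.88, 2.88]. Speed limits (rad/s): [2.39, 2.39, 3.01, 3.14, 3.14, 3.14].

### API

Orientations are given as a unit quaternion [w, x, y, z].
In Python, from rig import ctrl, vision, workorder gives the robot as it stands. The module is installed in compiled form; this text tells all that it offers.
- The arm moves only by the shell command python3 -m jog 'ROWS' [OPENING] [FORCE]. ROWS is JSON, a list that holds one entry, the list of rows, each a list of 6 numbers: the shift along the tool's x, y, z in m, then the turn, a rotation vector about the tool's x, y, z in rad. A call has 1 to 12 rows; each row shifts and turns the commanded pose from where the row before left it, along the tool's axes as they then stand; what a row does not reach is not made up. A row lasts 1/8 s, in which the tool goes at most 62.5 mm and 10.7 degrees, less where a joint would pass 70% of its speed; a pose out of reach is approached as far as the arm can. A call is refused whole if a number of a shift passes 0.0625 or a number of a turn 0.188, either way. A call with a gripper value outside its range is refused whole. OPENING is the closure in counts, from 0 (fully open) to 255 (shut), set as the call begins (- or left out, the last holds). The fingers move at their own pace and stop on an object; FORCE is the grip in N (left out, the last holds). Time passes only in rows, so rows that do not move let the fingers close. It gives the time, the measured TCP pose, the force and the opening at its end, in the units of the state.
- ctrl.sense(): the state, without advancing time (a new reading comes with each control period).
- vision.capture(name): name is "scene" or "top" or "wrist"; returns a dict with "image" (420x560x3 uint8, red, green, blue), "mtx" (3x3 intrinsics, pixels), "R" (3x3) and "t" (3): a world point X has camera coordinates R X + t; the wrist camera has in their place "hand_eye" (4x4, takes a point from camera to tool coordinates, whose origin is the TCP and whose axes are the tool frame's). Camera axes: x right, y down, z forward; pixel columns grow to the right and rows downward; lengths in mm; the calibration is good to about 2 mm. A picture is of the moment at which its call begins: read the wrist's pose just before it. There is no depth.
- workorder.finish_job(): hands the job in, once; it reports no verdict.
The state is a dict: "time_s": time; "joints": joint angles; "dq": joint speeds; "tau": joint torques, N m; "eef_pos": TCP position; "ee_rot": TCP orientation; "force": force on the tool from outside, world axes, zero at the start; "wrist_torque": the same for the moment, N m; "grip_width": opening from 0.0 (shut) to 1.0 (fully open).
Only numpy, scipy, OpenCV 4.12 (cv2) and the standard library are available. Lean on these libraries where they do the work, as an engineer would, in place of code of your own. Each camera call takes 0.05 s, during which the arm holds its last target.

## Working session

There is one attempt and no reset: what is moved stays moved. The work goes in short steps, Python scripts to look and compute and a shell command to move; the robot and the scene stay as the last step left them, time stands still between calls to the robot, and variables do not carry over. Pictures are saved under pics/ and viewed, and the job is handed in when it is done.

```bash
mkdir -p pics; cat > h.py <<'E'
import numpy as np, cv2
from rig import ctrl, vision, workorder
from scipy.spatial.transform import Rotation as R
def snap(name,out):
    s=ctrl.sense(); c=vision.capture(name)
    cv2.imwrite('pics/'+out+'.png',cv2.cvtColor(c['image'],cv2.COLOR_RGB2BGR)); 
    return s,c
E
python3 - <<'E'
from h import *
np.set_printoptions(precision=3,suppress=True)
import pickle
for n in ['scene','top','wrist']:
    s,c=snap(n,n+'0'); pickle.dump((s,c),open(n+'0.pkl','wb'))
    print(n,{k:v for k,v in c.items() if k!='image'})
print(s)
E
```

```text
scene {'mtx': array([[519.165,   0.   , 290.337],
       [  0.   , 519.165, 206.225],
       [  0.   ,   0.   ,   1.   ]]), 'R': array([[-0.768,  0.64 ,  0.016],
       [ 0.537,  0.657, -0.529],
       [-0.349, -0.398, -0.848]]), 't': array([ 395.784, -243.886, 1783.735])}
top {'mtx': array([[441.857,   0.   , 277.004],
       [  0.   , 441.857, 215.128],
       [  0.   ,   0.   ,   1.   ]]), 'R': array([[ 0.028, -0.999,  0.017],
       [-0.994, -0.03 , -0.108],
       [ 0.108, -0.013, -0.994]]), 't': array([ -24.275,  557.083, 1274.633])}
wrist {'mtx': array([[353.367,   0.   , 278.17 ],
       [  0.   , 353.367, 208.63 ],
       [  0.   ,   0.   ,   1.   ]]), 'hand_eye': array([[   0.001,   -0.26 ,    0.966, -134.305],
       [   1.   ,    0.001,   -0.001,   -0.29 ],
       [  -0.   ,    0.966,    0.26 ,  -65.929],
       [   0.   ,    0.   ,    0.   ,    1.   ]])}
{'time_s': 0.1, 'joints': array([ 1.003,  0.313,  1.498, -0.   ,  1.331, -0.223]), 'dq': array([ 0.   , -0.002, -0.003, -0.001, -0.   ,  0.   ]), 'tau': array([  0.004, -41.29 , -26.014,  -0.   ,   0.003,  -0.   ]), 'eef_pos': array([177.364, 493.902, 238.806]), 'ee_rot': array([ 0.696,  0.121,  0.697, -0.122]), 'force': array([-1.499,  0.145,  0.375]), 'wrist_torque': array([ 0.014,  0.013, -0.03 ]), 'grip_width': 1.0028623564544734}
```

View pics/scene0.png

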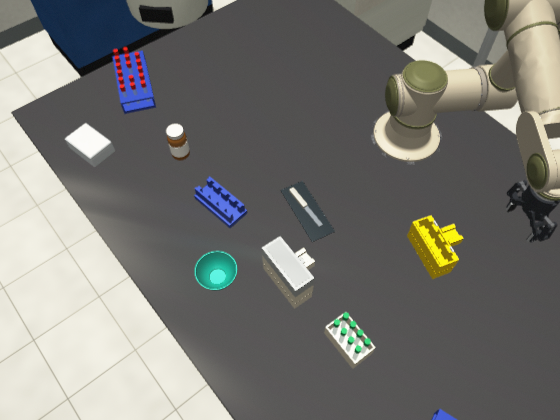

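View pics/top0.png

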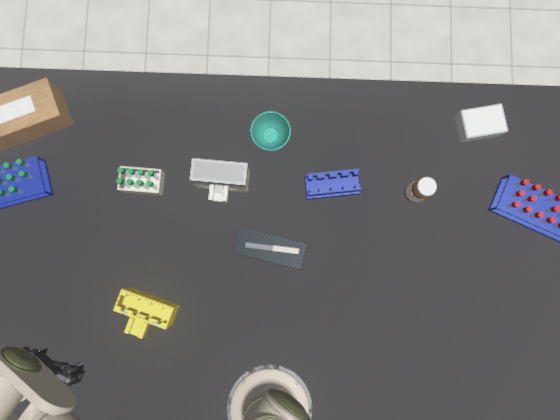

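View pics/wrist0.png

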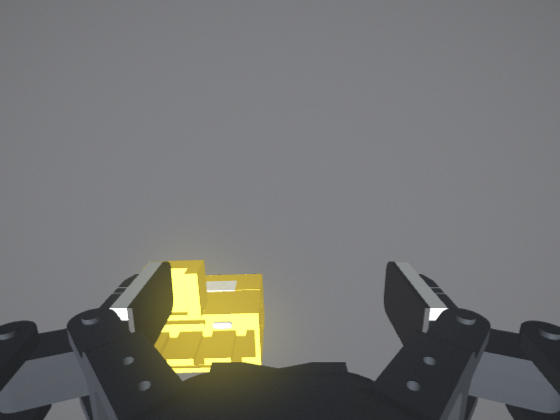

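The views show: the holder with its grey cover at top-view (219,173), ledge at (219,193); the mat with the lever at (270,248), blade pointing left (+y); the blue rack at (333,183); bowl (270,131); tube rack (140,180); jar (424,188). Next I'll measure.

```bash
cat >> h.py <<'E'
def ray(c,uv):
    d=np.linalg.inv(c['mtx'])@np.array([uv[0],uv[1],1.]); return -c['R'].T@c['t'], c['R'].T@d
def onplane(c,uv,z):
    o,d=ray(c,uv); return o+d*(z-o[2])/d[2]
def wristcam(s,c):
    T=np.eye(4);T[:3,:3]=R.from_quat(np.array(s['ee_rot'])[[1,2,3,0]]).as_matrix();T[:3,3]=s['eef_pos']
    M=np.linalg.inv(T@c['hand_eye']); return dict(image=c['image'],mtx=c['mtx'],R=M[:3,:3],t=M[:3,3])
def proj(c,X):
    p=c['mtx']@(c['R']@np.asarray(X)+c['t']); return p[:2]/p[2]
def rect(m,minarea=30):
    cs,_=cv2.findContours(m.astype(np.uint8),cv2.RETR_EXTERNAL,cv2.CHAIN_APPROX_NONE)
    return [(cv2.contourArea(k),cv2.minAreaRect(k)) for k in cs if cv2.contourArea(k)>minarea]
E
python3 - <<'E'
from h import *
import pickle
np.set_printoptions(precision=1,suppress=True)
s,c=pickle.load(open('top0.pkl','rb')); im=c['image']; hsv=cv2.cvtColor(im,cv2.COLOR_RGB2HSV)
for (u,v) in [(219,172),(219,193),(285,250),(258,247),(240,240),(333,183),(205,183),(400,250)]: print(u,v,im[v,u],hsv[v,u])
big=cv2.resize(im[140:280,180:380],None,fx=4,fy=4,interpolation=cv2.INTER_NEAREST); cv2.imwrite('pics/topcrop.png',big[...,::-1])
s,c=pickle.load(open('scene0.pkl','rb'))
big=cv2.resize(c['image'][170:310,190:390],None,fx=4,fy=4,interpolation=cv2.INTER_NEAREST); cv2.imwrite('pics/scenecrop.png',big[...,::-1])
E
```

```text
219 172 [196 198 198] [ 90   3 198]
219 193 [226 227 223] [ 38   4 227]
285 250 [227 225 219] [ 23   9 227]
258 247 [163 168 174] [106  16 174]
240 240 [87 94 99] [103  31  99]
333 183 [113 132 209] [114 117 209]
205 183 [97 96 95] [15  5 97]
400 250 [92 91 92] [150   3  92]
```

View pics/topcrop.png

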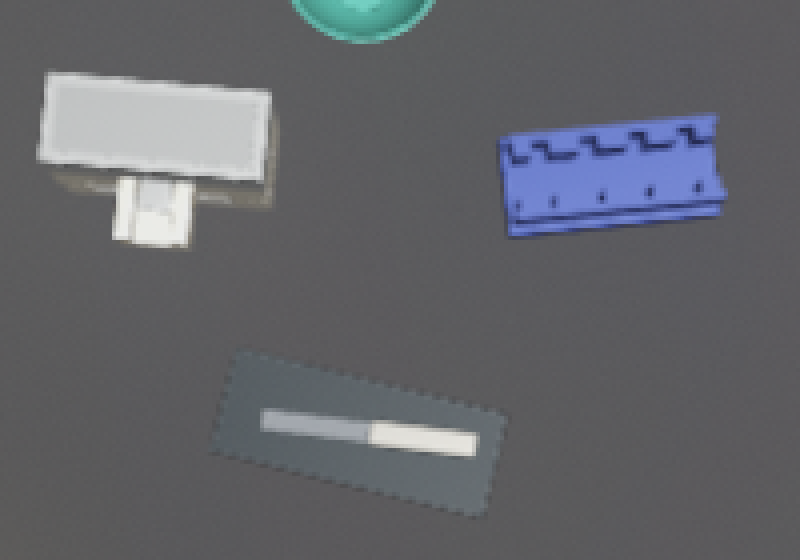

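View pics/scenecrop.png

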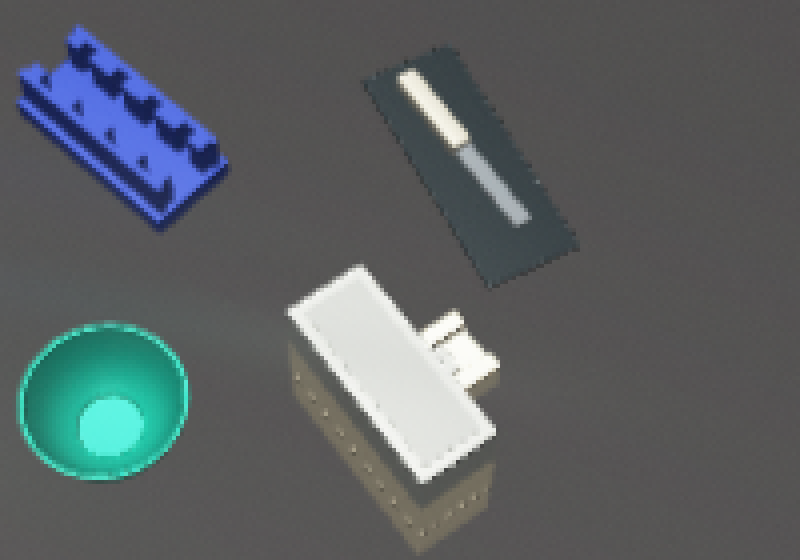

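```bash
python3 - <<'E'
from h import *
import pickle
np.set_printoptions(precision=1,suppress=True)
s,c=pickle.load(open('top0.pkl','rb'))
T=lambda l,z:np.array([onplane(c,(180+(u)/4-.5,140+v/4-.5),z) for u,v in l])
def rep(n,l,z):
    P=T(l,z); d=P[0]-P[1]; e=P[1]-P[2]; print(n,P.mean(0),'len',np.linalg.norm(d),np.linalg.norm(e),'angle y-axis',np.arctan2(-d[0],d[1])); print(P)
rep('cover',[(47,72),(272,92),(264,180),(38,162)],130)
rep('ledge outer',[(113,240),(190,248),(193,182),(118,178)],89)
rep('mat',[(236,350),(508,412),(483,516),(211,452)],3)
rep('handle',[(371,420),(480,432),(477,457),(368,444)],19)
rep('blade',[(261,408),(371,421),(369,442),(261,430)],12)
rep('rack top far',[(498,138),(717,114),(726,197),(510,222)],55)
E
```

```text
cover [663.7 157.8 130. ] len 155.56144313044848 61.7265532983628 angle y-axis -0.0586717131499842
[[699.4 233.9 130. ]
 [690.3  78.6 130. ]
 [628.6  81.9 130. ]
 [636.3 236.9 130. ]]
ledge outer [610.6 161.6  89. ] len 54.599950319362435 47.23936015820932 angle y-axis -0.07433185303428207
[[589.7 189.2  89. ]
 [585.7 134.8  89. ]
 [632.9 134.6  89. ]
 [634.1 187.7  89. ]]
mat [462.3  11.5   3. ] len 209.26241169157072 79.74574581551764 angle y-axis -0.19538589656494135
[[521.2 106.    3. ]
 [480.6 -99.3   3. ]
 [402.7 -82.3   3. ]
 [444.5 121.7   3. ]]
handle [458.7 -36.3  19. ] len 81.08920189590168 18.56662114412819 angle y-axis -0.08091456857074032
[[471.    3.2  19. ]
 [464.5 -77.6  19. ]
 [446.  -75.8  19. ]
 [453.3   4.9  19. ]]
blade [466.3  44.3  12. ] len 82.29739629877582 15.634346385423166 angle y-axis -0.08889171863909348
[[477.9  85.2  12. ]
 [470.6   3.2  12. ]
 [455.    4.2  12. ]
 [461.6  84.6  12. ]]
rack top far [ 659.  -168.2   55. ] len 162.31846339766986 61.97594538022747 angle y-axis 0.14191435881407344
[[ 678.3  -83.6   55. ]
 [ 701.3 -244.3   55. ]
 [ 639.7 -251.3   55. ]
 [ 616.4  -93.6   55. ]]
```

```bash
cat >> h.py <<'E'
np.set_printoptions(precision=2,suppress=True)
def pose(s=None):
    s=s or ctrl.sense(); q=np.array(s['ee_rot'])
    return np.array(s['eef_pos']),R.from_quat(q[[1,2,3,0]])
def down(az,pitch=0):
    # tool x down, tool z horizontal at azimuth az; pitch>0 : tool leans, rot about tool y
    z=np.array([np.cos(az),np.sin(az),0]);x=np.array([0,0,-1.]);y=np.cross(z,x)
    return R.from_matrix(np.stack([x,y,z],1))*R.from_rotvec([0,pitch,0])
def go(p,rot=None):
    p0,r0=pose(); d=r0.inv().apply(np.asarray(p,float)-p0)
    print('shift(tool,mm)',d,'rows',np.abs(d).max()/62.5)
    if rot is not None:
        v=(r0.inv()*rot).as_rotvec(); print('turn',np.round(v,4),'rows',np.abs(v).max()/.18); print('shift in target frame',rot.inv().apply(np.asarray(p,float)-p0))
def st():
    s=ctrl.sense();p,r=pose(s);m=r.as_matrix();print('t',round(s['time_s'],2),'p',p,'x',m[:,0],'z',m[:,2],'az',round(float(np.arctan2(m[1,2],m[0,2])),4),'F',s['force'],'M',s['wrist_torque'],'w',round(s['grip_width'],3)); print('q',s['joints'])
E
python3 - <<'E'
from h import *
st()
go([420,-37,250],down(1.4855))
E
```

```text
t 0.15 p [177.36 493.95 238.88] x [-0. -0. -1.] z [ 0.94 -0.34 -0.  ] az -0.3448 F [ 0.57 -0.83  0.07] M [ 0.01 -0.05 -0.06] w 1.003
q [ 1.    0.31  1.5  -0.    1.33 -0.22]
shift(tool,mm) [ -10.8  -417.7   407.82] rows 6.683146432559147
turn [-1.83 -0.    0.  ] rows 10.168379497625033
shift in target frame [ -11.12 -286.99 -508.35]
```

```bash
python3 - <<'E'
from h import *
go([460,20,239],down(-1.659))
E
```

```text
shift(tool,mm) [   0.13 -350.52  426.2 ] rows 6.819275165308037
turn [1.31 0.   0.  ] rows 7.301063455198945
shift in target frame [ -0.12 323.29 447.21]
```

```bash
python3 -m jog '[[[0,-0.035,0.0426,0,0,0],[0,-0.035,0.0426,0,0,0],[0,-0.035,0.0426,0,0,0],[0,-0.035,0.0426,0,0,0],[0,-0.035,0.0426,0,0,0],[0,-0.035,0.0426,0,0,0],[0,-0.035,0.0426,0,0,0],[0,-0.035,0.0426,0,0,0],[0,-0.035,0.0426,0,0,0],[0,-0.035,0.0426,0,0,0]]]' && python3 -m jog '[[[0,0,0,0.164,0,0],[0,0,0,0.164,0,0],[0,0,0,0.164,0,0],[0,0,0,0.164,0,0],[0,0,0,0.164,0,0],[0,0,0,0.164,0,0],[0,0,0,0.164,0,0],[0,0,0,0.164,0,0],[0,0,0,0,0,0],[0,0,0,0,0,0]]]'; python3 - <<'E'
from h import *
st()
s,c=snap('wrist','w1')
E
```

```text
time_s: 1.4
eef_pos: [460.7, 18.9, 239.3]
ee_rot: [0.697, 0.121, 0.697, -0.121]
force: [0.2, 1.2, 0.7]
grip_width: 1.002
time_s: 2.65
eef_pos: [460.1, 20.7, 239.2]
ee_rot: [-0.479, -0.52, -0.479, 0.52]
force: [0.1, -0.5, 0.1]
grip_width: 1.0
t 2.65 p [460.05  20.72 239.23] x [-0.  0. -1.] z [-0.08 -1.   -0.  ] az -1.6537 F [ 0.11 -0.49  0.09] M [-0.03 -0.   -0.01] w 1.0
q [-0.21  0.17  1.68  0.    1.29 -0.13]
```

View pics/w1.png

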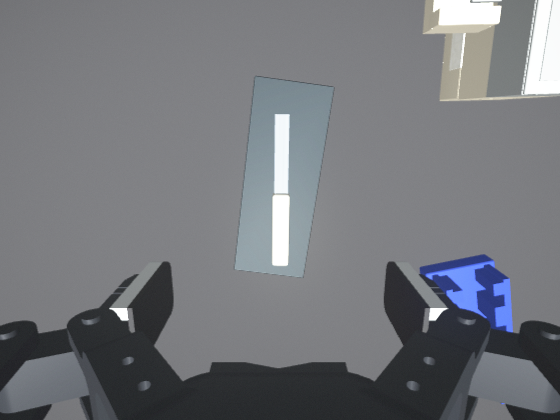

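Wrist view: the lever is near-vertical in image, handle (273–289, 196–265), blade tip at (282,114), lying on the mat.

```bash
python3 - <<'E'
from h import *
s=ctrl.sense(); c=wristcam(s,vision.capture('wrist')); im=c['image']
g=im.min(2); m=(g>215); m[:100]=0;m[280:]=0;m[:,:240]=0;m[:,330:]=0
for a,r in rect(m): print(a,r)
for n,uv,z in [('handle top mid-far',(281,196),19),('handle near',(280.5,265),19),('tip',(282,115),11),('blade base',(281.3,192),11)]: print(n,onplane(c,uv,z))
print(onplane(c,(281,230.5),19))
E
```

```text
1070.5 ((280.2116394042969, 229.99447631835938), (16.3815860748291, 70.23701477050781), 1.1017061471939087)
972.5 ((281.5, 153.0), (78.0, 13.0), 90.0)
handle top mid-far [461.03   3.54  19.  ]
handle near [454.26 -73.07  19.  ]
tip [468.6   83.75  11.  ]
blade base [461.6    5.95  11.  ]
[458.   -33.76  19.  ]
```

```bash
python3 - <<'E'
from h import *
go([457.9,-35.5,60],down(-1.662));go([457.9,-35.5,13],down(-1.662))
E
```

```text
shift(tool,mm) [179.25   2.58  56.19] rows 2.867938704754355
turn [0.01 0.   0.  ] rows 0.04018787794949651
shift in target frame [179.25   2.97  56.18]
shift(tool,mm) [226.25   2.59  56.19] rows 3.619938699084331
turn [0.01 0.   0.  ] rows 0.04018787794949651
shift in target frame [226.25   2.97  56.18]
```

```bash
python3 -m jog '[[[0,0.0026,0.0282,0.008,0,0],[0,0,0.028,0,0,0],[0.04,0,0,0,0,0],[0.04,0,0,0,0,0],[0.04,0,0,0,0,0],[0.04,0,0,0,0,0],[0.03,0,0,0,0,0],[0.02,0,0,0,0,0],[0.01,0,0,0,0,0],[0.0062,0,0,0,0,0],[0,0,0,0,0,0],[0,0,0,0,0,0]]]' 120; python3 - <<'E'
from h import *
st()
s,c=snap('wrist','w2')
E
```

```text
time_s: 4.25
eef_pos: [458.0, -35.6, 13.6]
ee_rot: [0.476, 0.523, 0.476, -0.523]
force: [-0.5, -0.6, -0.8]
grip_width: 0.527
t 4.25 p [457.98 -35.59  13.64] x [ 0. -0. -1.] z [-0.09 -1.    0.  ] az -1.6646 F [-0.48 -0.64 -0.78] M [-0.04 -0.   -0.01] w 0.527
q [-0.33  0.5   1.92  0.    0.72 -0.24]
```

View pics/w2.png

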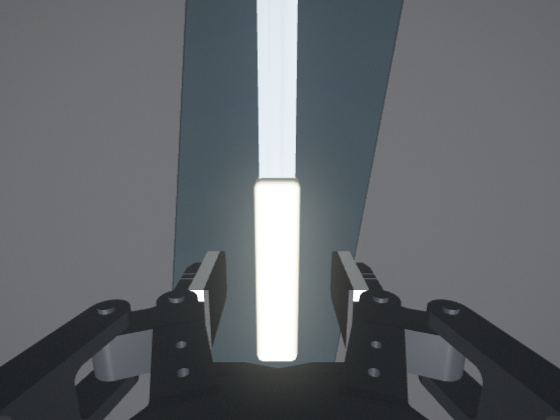

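The handle (255–300, 180–360) is centred between the jaws (226 / 332). Closing.

```bash
python3 -m jog '[[[0,0,0,0,0,0],[0,0,0,0,0,0],[0,0,0,0,0,0],[0,0,0,0,0,0],[0,0,0,0,0,0],[0,0,0,0,0,0]]]' 255 100; python3 - <<'E'
from h import *
st()
s,c=snap('wrist','w3')
E
```

```text
time_s: 5.05
eef_pos: [457.8, -35.5, 13.7]
ee_rot: [0.476, 0.523, 0.476, -0.523]
force: [-1.6, 1.0, 7.5]
grip_width: 0.176
t 5.05 p [457.83 -35.52  13.73] x [ 0. -0. -1.] z [-0.09 -1.    0.  ] az -1.6646 F [-1.57  0.99  7.48] M [0.12 0.42 0.01] w 0.176
q [-0.33  0.5   1.92 -0.    0.72 -0.24]
```

View pics/w3.png

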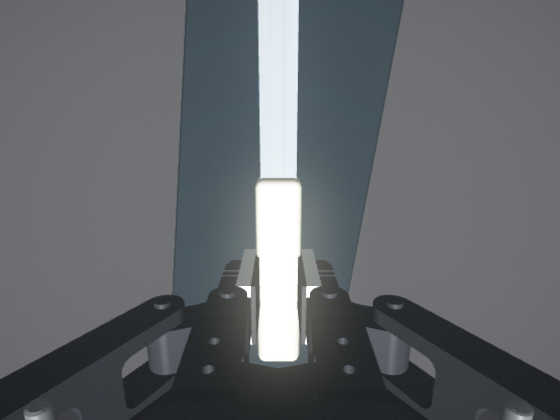

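```bash
python3 -m jog '[[[-0.02,0,0,0,0,0],[-0.04,0,0,0,0,0],[-0.05,0,0,0,0,0],[-0.05,0,0,0,0,0],[0,0,0,0.171,0,0],[0,0,0,0.171,0,0],[0,0,0,0.171,0,0],[0,0,0,0.171,0,0],[0,0,0,0.171,0,0],[0,0,0,0.171,0,0],[0,0,0,0.171,0,0],[0,0,0,0.171,0,0]]]' ;python3 -m jog '[[[0,0,0,0.168,0,0],[0,0,0,0,0,0],[0,0,0,0,0,0]]]' ; python3 - <<'E'
from h import *
st()
go([470,168.5,150],down(3.083))
E
```

```text
time_s: 6.6
eef_pos: [457.5, -35.4, 173.1]
ee_rot: [-0.036, -0.706, -0.036, 0.706]
force: [-0.1, -0.5, 0.5]
grip_width: 0.174
time_s: 6.98
eef_pos: [457.6, -35.5, 173.1]
ee_rot: [0.02, -0.707, 0.02, 0.707]
force: [0.7, -0.2, -1.3]
grip_width: 0.183
t 6.97 p [457.58 -35.46 173.09] x [-0.  0. -1.] z [-1.    0.06  0.  ] az 3.0856 F [ 0.68 -0.18 -1.34] M [-0.03  0.02  0.  ] w 0.183
q [-0.33  0.24  1.78 -0.    1.12  1.29]
shift(tool,mm) [  23.09 -204.34   -0.99] rows 3.269368293444817
turn [0. 0. 0.] rows 0.014431147313428577
shift in target frame [  23.09 -204.34   -0.46]
```

```bash
python3 -m jog '[[[0,-0.034,0,0,0,0],[0,-0.034,0,0,0,0],[0,-0.034,0,0,0,0],[0,-0.034,0,0,0,0],[0,-0.034,0,0,0,0],[0,-0.0343,-0.001,0.0025,0,0],[0,0,0,0,0,0],[0,0,0,0,0,0]]]' ; python3 - <<'E'
from h import *
st()
s,c=snap('wrist','w4');s,c=snap('top','t4')
cv2.imwrite('pics/t4c.png',cv2.resize(c['image'][120:280,160:360],None,fx=4,fy=4)[...,::-1])
E
```

```text
time_s: 7.98
eef_pos: [470.6, 168.0, 173.0]
ee_rot: [0.021, -0.707, 0.021, 0.707]
force: [0.1, 0.2, 0.2]
grip_width: 0.176
t 7.97 p [470.62 168.03 172.98] x [-0. -0. -1.] z [-1.    0.06  0.  ] az 3.0813 F [0.12 0.19 0.23] M [0.   0.02 0.01] w 0.176
q [ 0.11  0.32  1.67 -0.    1.15  1.74]
```

View pics/w4.png

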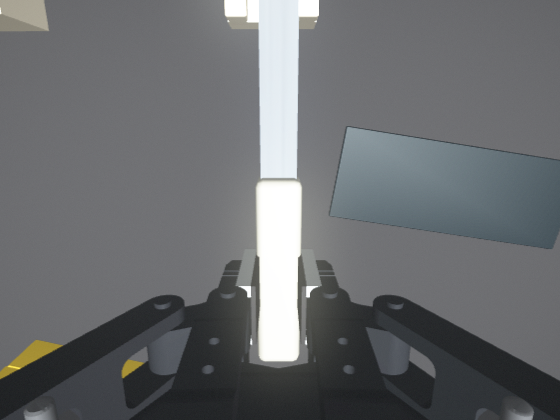

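View pics/t4c.png

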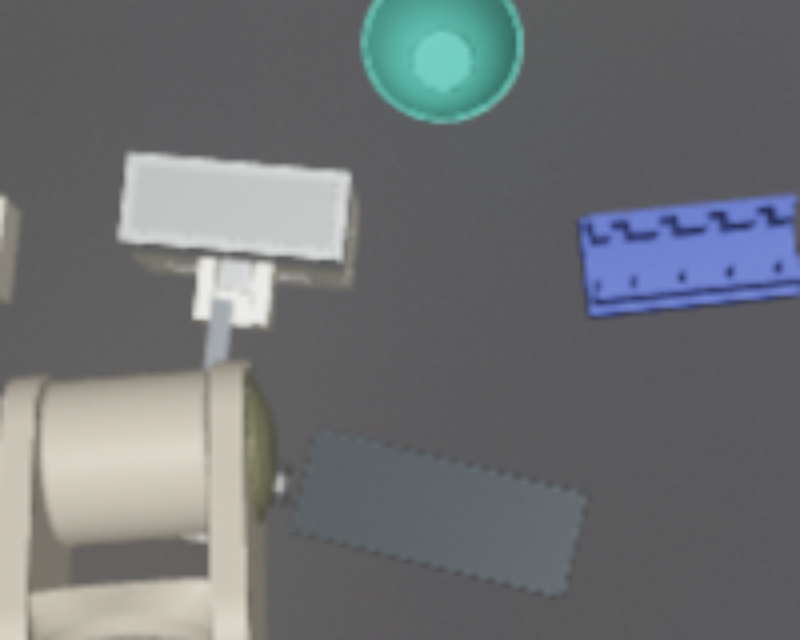

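```bash
python3 - <<'E'
from h import *
s=ctrl.sense(); c=wristcam(s,vision.capture('wrist')); im=c['image']
cv2.imwrite('pics/w4c.png',cv2.resize(im[0:60,200:340],None,fx=5,fy=5,interpolation=cv2.INTER_NEAREST)[...,::-1])
for z in (79,91): print(z,onplane(c,(226,20),z),onplane(c,(318,20),z),'inv',proj(c,[588.3,162,79]))
E
```

```text
79 [590.41 190.3   79.  ] [587.11 136.57  79.  ] inv [274.51  20.69]
91 [587.54 188.89  91.  ] [584.42 137.98  91.  ] inv [274.51  20.69]
```

View pics/w4c.png

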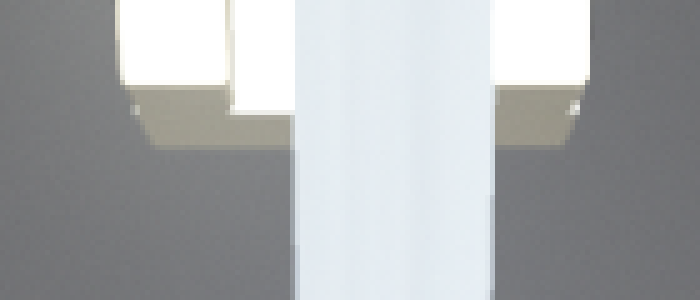

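```bash
python3 - <<'E'
from h import *
s=ctrl.sense(); c=wristcam(s,vision.capture('wrist'))
print(onplane(c,(223.9,16.7),91),onplane(c,(317.6,16.7),91)); print(onplane(c,(246.2,22.2),79))
E
```

```text
[589.27 189.86  91.  ] [586.08 138.11  91.  ]
[588.53 178.58  79.  ]
```

```bash
python3 - <<'E'
from h import *
go([482.2,169.7,97],down(3.0826))
E
python3 -m jog '[[[0.02,-0.001,-0.0057,0,0,0],[0.02,-0.001,-0.0057,0,0,0],[0.02,0,0,0,0,0],[0.016,0,0,0,0,0],[0,0,0,0,0,0],[0,0,0,0,0,0]]]'; python3 - <<'E'
from h import *
st()
s,c=snap('wrist','w5');
E
```

```text
shift(tool,mm) [ 76.15  -2.67 -11.24] rows 1.2183279946617365
turn [-0. -0. -0.] rows 0.01856090769917832
shift in target frame [ 76.15  -2.63 -11.25]
time_s: 8.93
eef_pos: [482.6, 169.7, 97.8]
ee_rot: [-0.022, 0.707, -0.022, -0.706]
force: [1.7, 0.6, 0.0]
grip_width: 0.181
t 8.93 p [482.61 169.66  97.76] x [ 0.  0. -1.] z [-1.    0.06 -0.  ] az 3.0799 F [1.67 0.64 0.01] M [-0.04 -0.    0.  ] w 0.181
q [ 0.11  0.44  1.71 -0.    0.98  1.74]
```

View pics/w5.png

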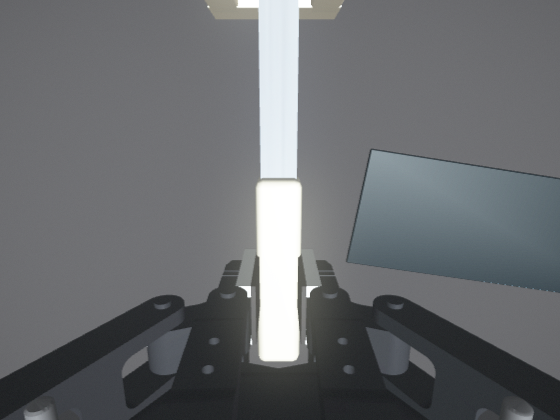

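```bash
python3 -m jog '[[[0.005,-0.001,0,0.003,0,0],[0.004,0,0,0,0,0],[0.002,0,0,0,0,0],[0,0,0,0,0,0],[0,0,0,0,0,0]]]'; python3 -m jog '[[[0.001,0,0,0,0,0],[0,0,0,0,0,0],[0,0,0,0,0,0]]]';python3 -m jog '[[[0.001,0,0,0,0,0],[0,0,0,0,0,0],[0,0,0,0,0,0]]]';python3 -m jog '[[[0.001,0,0,0,0,0],[0,0,0,0,0,0],[0,0,0,0,0,0]]]'
```

```text
time_s: 9.6
eef_pos: [482.4, 170.7, 86.2]
ee_rot: [-0.023, 0.707, -0.023, -0.707]
force: [-0.5, -0.6, -0.6]
grip_width: 0.175
time_s: 9.98
eef_pos: [482.3, 170.7, 85.1]
ee_rot: [-0.023, 0.707, -0.023, -0.707]
force: [-0.3, -0.4, -0.6]
grip_width: 0.181
time_s: 10.35
eef_pos: [482.3, 170.7, 84.1]
ee_rot: [-0.023, 0.707, -0.023, -0.707]
force: [-0.2, -0.3, -0.7]
grip_width: 0.178
time_s: 10.72
eef_pos: [482.3, 170.7, 83.1]
ee_rot: [-0.023, 0.707, -0.023, -0.707]
force: [-0.4, -0.8, 0.3]
grip_width: 0.176
```

```bash
for i in 1; do python3 -m jog '[[[0.001,0,0,0,0,0],[0,0,0,0,0,0],[0,0,0,0,0,0]]]'; python3 -c "
from h import *
st()"; done; python3 -m jog '[[[0.001,0,0,0,0,0],[0,0,0,0,0,0],[0,0,0,0,0,0]]]'; python3 -c "
from h import *
st()
snap('scene','s5');s,c=snap('scene','s5')
cv2.imwrite('pics/s5c.png',cv2.resize(c['image'][200:320,250:400],None,fx=5,fy=5)[...,::-1])"
```

```text
time_s: 11.1
eef_pos: [482.3, 170.7, 82.2]
ee_rot: [-0.023, 0.707, -0.023, -0.707]
force: [-1.4, -0.2, 0.7]
grip_width: 0.179
t 11.1 p [482.32 170.7   82.19] x [ 0.  0. -1.] z [-1.    0.06 -0.  ] az 3.0769 F [-1.38 -0.16  0.73] M [-0.02 -0.07  0.04] w 0.179
q [ 0.11  0.47  1.73 -0.    0.95  1.75]
time_s: 11.48
eef_pos: [482.3, 170.7, 81.2]
ee_rot: [-0.023, 0.707, -0.023, -0.707]
force: [-2.0, -0.5, 3.6]
grip_width: 0.18
t 11.47 p [482.34 170.71  81.21] x [ 0.  0. -1.] z [-1.    0.06 -0.  ] az 3.0769 F [-1.97 -0.46  3.58] M [-0.06 -0.11 -0.05] w 0.18
q [0.11 0.47 1.73 0.   0.95 1.75]
```

View pics/s5c.png

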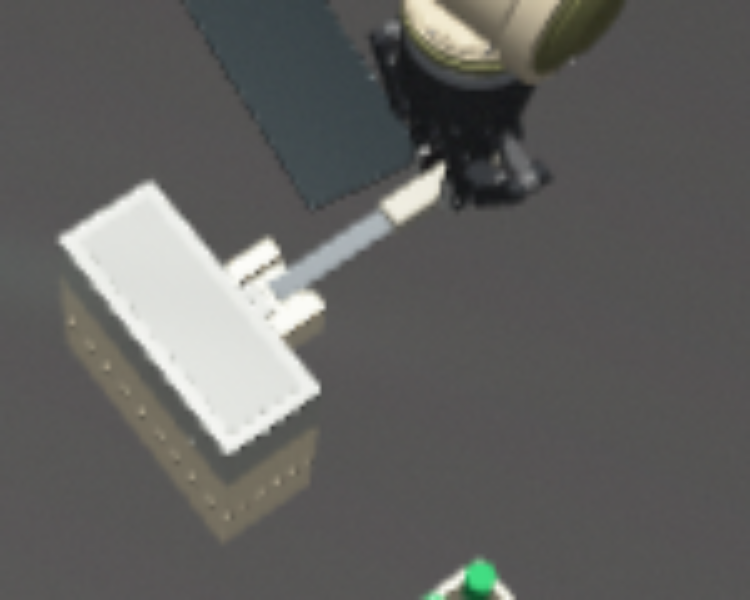

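```bash
python3 -m jog '[[[-0.001,0,0,0,0,0],[0,0,-0.004,0,0,0],[0,0,-0.004,0,0,0],[0,0,-0.002,0,0,0],[0,0,0,0,0,0],[0,0,0,0,0,0]]]'; python3 -m jog '[[[0,0,-0.004,0,0,0],[0,0,-0.004,0,0,0],[0,0,0,0,0,0],[0,0,0,0,0,0]]]';python3 -c "
from h import *
st()
s,c=snap('scene','s6')
cv2.imwrite('pics/s6c.png',cv2.resize(c['image'][200:320,250:400],None,fx=5,fy=5)[...,::-1])"
```

```text
time_s: 12.32
eef_pos: [492.6, 170.0, 82.2]
ee_rot: [-0.023, 0.707, -0.023, -0.706]
force: [1.4, -0.4, 1.3]
grip_width: 0.177
time_s: 12.82
eef_pos: [500.7, 169.5, 82.2]
ee_rot: [-0.023, 0.707, -0.023, -0.706]
force: [0.5, -0.7, 1.5]
grip_width: 0.176
t 12.82 p [500.68 169.49  82.22] x [ 0.  0. -1.] z [-1.    0.06 -0.  ] az 3.0768 F [ 0.49 -0.67  1.46] M [-0.02 -0.43 -0.02] w 0.176
q [ 0.1   0.5   1.67 -0.    0.97  1.74]
```

View pics/s6c.png

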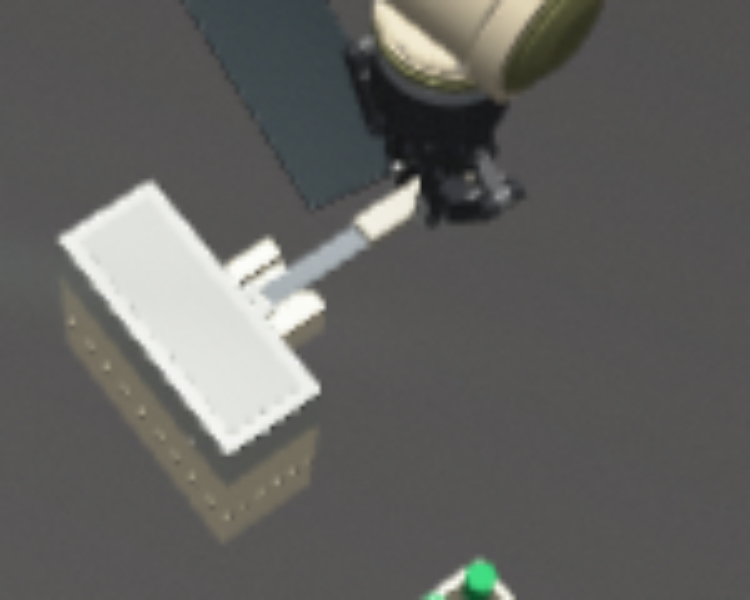

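```bash
python3 -m jog '[[[-0.0005,0,0,0,0,0],[0,0,-0.003,0,0,0],[0,0,-0.003,0,0,0],[0,0,0,0,0,0],[0,0,0,0,0,0]]]';python3 -c "
from h import *
st()"; python3 -m jog '[[[0,0,-0.002,0,0,0],[0,0,0,0,0,0],[0,0,0,0,0,0]]]';python3 -c "
from h import *
st()"
```

```text
time_s: 13.5
eef_pos: [506.4, 169.1, 82.6]
ee_rot: [-0.023, 0.707, -0.023, -0.707]
force: [1.7, -0.5, 0.2]
grip_width: 0.178
t 13.5 p [506.43 169.12  82.59] x [ 0.  0. -1.] z [-1.    0.06 -0.  ] az 3.0768 F [ 1.67 -0.53  0.25] M [-0.05 -0.24  0.06] w 0.178
q [ 0.1   0.51  1.66 -0.    0.98  1.74]
time_s: 13.88
eef_pos: [508.3, 169.0, 82.6]
ee_rot: [-0.023, 0.707, -0.023, -0.707]
force: [0.9, 0.6, 0.3]
grip_width: 0.183
t 13.88 p [508.27 168.99  82.58] x [ 0. -0. -1.] z [-1.    0.06 -0.  ] az 3.0769 F [0.88 0.64 0.28] M [-0.04 -0.11  0.  ] w 0.183
q [ 0.1   0.51  1.65 -0.    0.98  1.74]
```

```bash
python3 -m jog '[[[0.0025,0,0,0,0.03,0],[0.0024,0,0,0,0.03,0],[0.0024,0,0,0,0.03,0],[0,0,0,0,0,0],[0,0,0,0,0,0]]]';python3 -c "
from h import *
st()"; python3 -m jog '[[[0.0024,0,0,0,0.03,0],[0,0,0,0,0,0],[0,0,0,0,0,0]]]';python3 -c "
from h import *
st()"; python3 -m jog '[[[0.0024,0,0,0,0.03,0],[0,0,0,0,0,0],[0,0,0,0,0,0]]]';python3 -c "
from h import *
st()"
```

```text
time_s: 14.5
eef_pos: [508.4, 169.0, 75.4]
ee_rot: [-0.022, 0.738, -0.024, -0.675]
force: [-1.4, 0.4, 0.8]
grip_width: 0.182
t 14.5 p [508.38 169.    75.36] x [ 0.09 -0.01 -1.  ] z [-0.99  0.06 -0.09] az 3.0769 F [-1.38  0.4   0.8 ] M [-0.04 -0.04  0.09] w 0.182
q [ 0.11  0.49  1.72 -0.02  0.85  1.76]
time_s: 14.88
eef_pos: [508.8, 169.0, 73.2]
ee_rot: [-0.022, 0.748, -0.024, -0.663]
force: [-1.2, -0.3, 4.3]
grip_width: 0.173
t 14.88 p [508.8  168.96  73.16] x [ 0.12 -0.01 -0.99] z [-0.99  0.06 -0.12] az 3.0767 F [-1.24 -0.33  4.25] M [-0.04  0.12  0.02] w 0.173
q [ 0.11  0.48  1.74 -0.03  0.8   1.77]
time_s: 15.25
eef_pos: [509.0, 169.0, 71.0]
ee_rot: [-0.021, 0.758, -0.025, -0.652]
force: [-2.6, -0.7, 8.0]
grip_width: 0.18
t 15.25 p [509.   168.99  71.  ] x [ 0.15 -0.01 -0.99] z [-0.99  0.06 -0.15] az 3.0768 F [-2.64 -0.69  8.01] M [-0.04  0.49 -0.01] w 0.18
q [ 0.11  0.47  1.76 -0.04  0.76  1.78]
```

Contact and resistance are building as expected (8 N at the handle). Continuing.

```bash
for i in 1; do python3 -m jog '[[[0.0024,0,0,0,0.03,0],[0,0,0,0,0,0]]]'; python3 -m jog '[[[0.0024,0,0,0,0.03,0],[0,0,0,0,0,0]]]'; python3 -m jog '[[[0.0024,0,0,0,0.03,0],[0,0,0,0,0,0]]]'; done; python3 -c "
from h import *
st()
s,c=snap('scene','s7')
cv2.imwrite('pics/s7c.png',cv2.resize(c['image'][200:320,250:400],None,fx=5,fy=5)[...,::-1])"
```

```text
time_s: 15.5
eef_pos: [509.3, 169.0, 68.6]
ee_rot: [-0.021, 0.767, -0.025, -0.64]
force: [-2.2, -0.1, 7.3]
grip_width: 0.18
time_s: 15.75
eef_pos: [509.7, 169.0, 66.2]
ee_rot: [-0.02, 0.777, -0.025, -0.629]
force: [-3.2, 0.2, 7.8]
grip_width: 0.181
time_s: 16.0
eef_pos: [510.1, 168.9, 63.6]
ee_rot: [-0.02, 0.786, -0.025, -0.617]
force: [-3.1, -0.7, 5.2]
grip_width: 0.181
t 16.0 p [510.1  168.91  63.64] x [ 0.24 -0.02 -0.97] z [-0.97  0.06 -0.24] az 3.0769 F [-3.06 -0.72  5.23] M [ 0.03  0.38 -0.02] w 0.181
q [ 0.12  0.46  1.83 -0.08  0.62  1.81]
```

View pics/s7c.png

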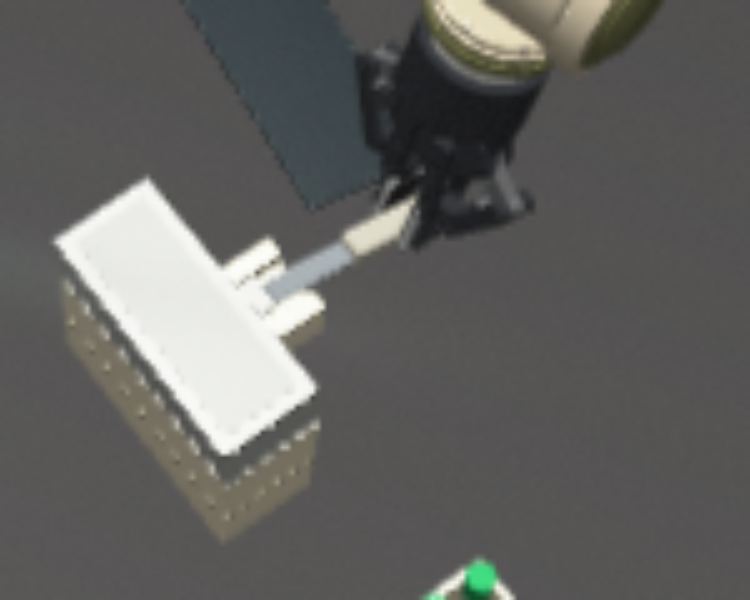

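The cover is visibly tilted up. Continuing a bit further until the force drops.

```bash
for i in 1; do python3 -m jog '[[[0.0024,0,0,0,0.03,0],[0,0,0,0,0,0]]]'; python3 -m jog '[[[0.0024,0,0,0,0.03,0],[0,0,0,0,0,0]]]'; python3 -m jog '[[[0.0024,0,0,0,0.03,0],[0,0,0,0,0,0]]]'; done; python3 -c "
from h import *
st()
s,c=snap('scene','s8')
cv2.imwrite('pics/s8c.png',cv2.resize(c['image'][200:320,250:400],None,fx=5,fy=5)[...,::-1])"
```

```text
time_s: 16.3
eef_pos: [510.3, 168.8, 60.7]
ee_rot: [-0.019, 0.795, -0.026, -0.606]
force: [-2.2, -0.2, 2.3]
grip_width: 0.176
time_s: 16.55
eef_pos: [511.4, 168.8, 58.7]
ee_rot: [-0.019, 0.804, -0.026, -0.594]
force: [-0.8, 0.1, 0.9]
grip_width: 0.177
time_s: 16.8
eef_pos: [512.2, 168.7, 56.5]
ee_rot: [-0.019, 0.813, -0.026, -0.581]
force: [-1.2, 0.1, 0.9]
grip_width: 0.176
t 16.8 p [512.15 168.73  56.52] x [ 0.32 -0.02 -0.95] z [-0.94  0.06 -0.32] az 3.0769 F [-1.16  0.14  0.9 ] M [-0.04  0.13 -0.01] w 0.176
q [ 0.13  0.46  1.89 -0.14  0.48  1.88]
```

View pics/s8c.png

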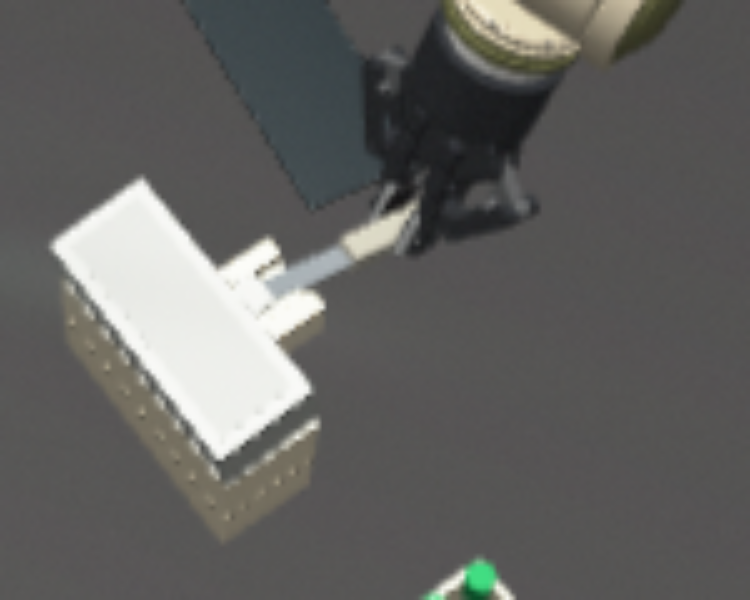

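```bash
python3 -m jog '[[[-0.0024,0,0,0,-0.03,0],[-0.0024,0,0,0,-0.03,0],[-0.0024,0,0,0,-0.03,0],[-0.0024,0,0,0,-0.03,0],[-0.0024,0,0,0,-0.03,0],[-0.0024,0,0,0,-0.03,0],[-0.0024,0,0,0,-0.03,0],[-0.0024,0,0,0,-0.03,0],[-0.0024,0,0,0,-0.03,0],[-0.0024,0,0,0,-0.03,0],[-0.0024,0,0,0,-0.03,0],[0,0,0,0,0,0]]]'; python3 -m jog '[[[0,0,0.005,0,0,0],[0,0,0.01,0,0,0],[0,0,0.01,0,0,0],[0,0,0,0,0,0]]]';python3 -c "
from h import *
st()
s,c=snap('scene','s9')
cv2.imwrite('pics/s9c.png',cv2.resize(c['image'][200:320,250:400],None,fx=5,fy=5)[...,::-1])"
```

```text
time_s: 18.35
eef_pos: [508.0, 169.0, 82.6]
ee_rot: [-0.023, 0.707, -0.023, -0.707]
force: [0.7, 0.5, 0.7]
grip_width: 0.181
time_s: 18.85
eef_pos: [481.4, 170.8, 82.4]
ee_rot: [0.023, -0.706, 0.023, 0.707]
force: [0.1, 0.4, 0.6]
grip_width: 0.177
t 18.85 p [481.36 170.84  82.37] x [-0. -0. -1.] z [-1.    0.06  0.  ] az 3.0773 F [0.1  0.37 0.63] M [0.06 0.02 0.01] w 0.177
q [0.11 0.47 1.73 0.   0.95 1.75]
```

View pics/s9c.png

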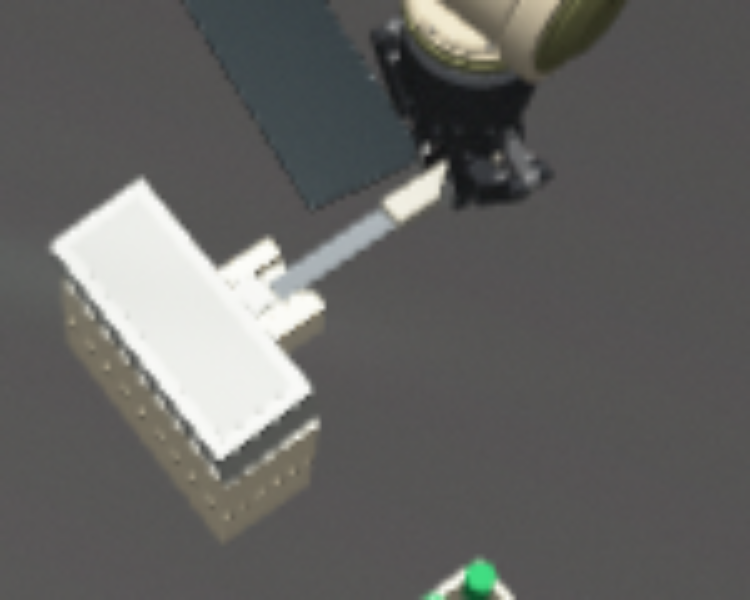

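```bash
python3 -m jog '[[[0,0,0.02,0,0,0],[0,0,0.02,0,0,0],[-0.03,0,0,0,0,0],[-0.05,0,0,0,0,0],[-0.01,0.04,0,0,0,0],[0,0.04,0,0,0,0],[0,0.04,0,0,0,0],[0,0.04,0,0,0,0],[0,0.04,0,0,0,0],[0,0,0,0,0,0]]]'; python3 -m jog '[[[0,0,0,-0.18,0,0],[0,0,0,-0.18,0,0],[0,0,0,-0.18,0,0],[0,0,0,-0.18,0,0],[0,0,0,-0.18,0,0],[0,0,0,-0.18,0,0],[0,0,0,-0.18,0,0],[0,0,0,-0.18,0,0],[0,0,0,0,0,0],[0,0,0,0,0,0]]]'; python3 -c "
from h import *
st()
go([454.5,-27.7,40],down(-1.766))"
```

```text
time_s: 20.15
eef_pos: [429.5, -28.1, 172.2]
ee_rot: [0.024, -0.707, 0.024, 0.707]
force: [0.2, -0.2, -1.4]
grip_width: 0.178
time_s: 21.4
eef_pos: [429.6, -25.9, 172.3]
ee_rot: [-0.448, -0.547, -0.448, 0.547]
force: [-0.5, 0.7, -0.8]
grip_width: 0.179
t 21.4 p [429.62 -25.92 172.31] x [-0.  0. -1.] z [-0.2  -0.98 -0.  ] az -1.7694 F [-0.54  0.68 -0.78] M [ 0.04 -0.05 -0.03] w 0.179
q [-0.33  0.18  1.86  0.    1.1  -0.14]
shift(tool,mm) [132.3   24.78  -3.15] rows 2.116827120162964
turn [-0. -0.  0.] rows 0.018667372361769886
shift in target frame [132.31  24.75  -3.08]
```

```bash
python3 -m jog '[[[0.03,0.0125,-0.0015,0,0,0],[0.03,0.0125,-0.0015,0,0,0],[0.03,0,0,0,0,0],[0.03,0,0,0,0,0],[0.02,0,0,0,0,0],[0.01,0,0,0,0,0],[0.006,0,0,0,0,0],[0,0,0,0,0,0],[0,0,0,0,0,0]]]'; python3 -c "
from h import *
st()"
```

```text
time_s: 22.52
eef_pos: [455.1, -28.3, 16.9]
ee_rot: [0.449, 0.547, 0.448, -0.546]
force: [0.2, -0.4, -1.0]
grip_width: 0.18
t 22.52 p [455.13 -28.34  16.91] x [ 0. -0. -1.] z [-0.19 -0.98  0.  ] az -1.7665 F [ 0.2  -0.43 -1.02] M [0.03 0.   0.04] w 0.18
q [-0.32  0.49  1.93 -0.    0.72 -0.12]
```

```bash
python3 -m jog '[[[0.0025,0,0,0,0,0],[0,0,0,0,0,0],[0,0,0,0,0,0]]]';  python3 -m jog '[[[0,0,0,0,0,0],[0,0,0,0,0,0],[0,0,0,0,0,0],[0,0,0,0,0,0],[0,0,0,0,0,0]]]' 120 60; python3 -m jog '[[[-0.03,0,0,0,0,0],[-0.05,0,0,0,0,0],[-0.05,0,0,0,0,0],[-0.06,0,0,0,0,0],[-0.04,0,0,0,0,0],[0,0,0,0,0,0],[0,0,0,0,0,0]]]' 0;  python3 -c "
from h import *
st()
s,c=snap('top','t10')
import pickle;pickle.dump(c,open('t10.pkl','wb'))
cv2.imwrite('pics/t10c.png',cv2.resize(c['image'][130:280,180:380],None,fx=4,fy=4)[...,::-1]);snap('wrist','w10')"
```

```text
time_s: 22.9
eef_pos: [454.8, -28.2, 13.9]
ee_rot: [0.449, 0.546, 0.449, -0.546]
force: [-0.0, -0.0, -0.5]
grip_width: 0.179
time_s: 23.52
eef_pos: [454.8, -28.2, 13.9]
ee_rot: [0.449, 0.546, 0.449, -0.546]
force: [-0.8, -0.3, 0.8]
grip_width: 0.529
time_s: 24.4
eef_pos: [454.3, -28.1, 242.9]
ee_rot: [-0.448, -0.546, -0.449, 0.547]
force: [0.0, -0.7, -1.0]
grip_width: 1.0
t 24.4 p [454.33 -28.11 242.9 ] x [-0.  0. -1.] z [-0.19 -0.98 -0.  ] az -1.7663 F [ 0.04 -0.68 -0.97] M [ 0.02 -0.   -0.  ] w 1.0
q [-0.32  0.16  1.69 -0.    1.3  -0.12]
```

View pics/t10c.png

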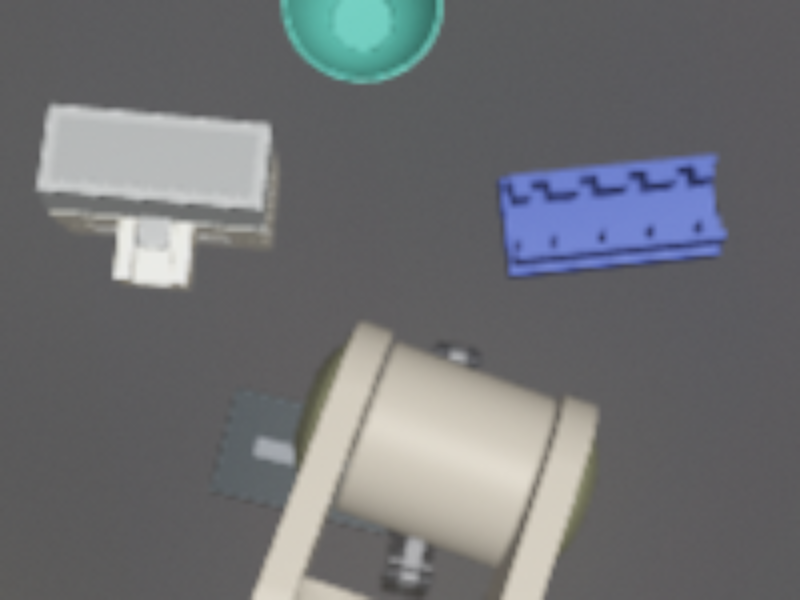

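View pics/w10.png

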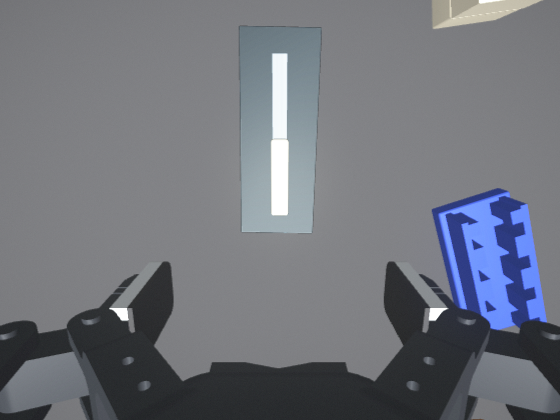

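```bash
python3 -c "
from h import *
import pickle
c=pickle.load(open('t10.pkl','rb'))
T=lambda u,v,z:onplane(c,(180+u/4-.5+.375*0,130+v/4-.5),z)
print('top rear',T(50,104,127),T(272,123,127),'front',T(266,208,138),T(38,190,138))
th=.125
rot=down(-1.631)*R.from_rotvec([0,0,-th])
C=np.array([666.7,158.3,111.3]); u=-rot.apply([1,0,0]);print('u',u)
go(C+105*u,rot)
go([670,158,243])
"
```

```text
top rear [705.8  232.63 127.  ] [697.29  78.96 127.  ] front [635.54  80.34 138.  ] [643.16 235.83 138.  ]
u [ 0.12 -0.01  0.99]
shift(tool,mm) [  26.65  185.22 -225.87] rows 3.6138716888945996
turn [-0.14 -0.01 -0.12] rows 0.7507085916444056
shift in target frame [   0.18  215.64 -198.83]
shift(tool,mm) [  -0.85  175.47 -224.46] rows 3.591300675129541
```

```bash
python3 -m jog '[[[0.001,0.0309,-0.0376,0,0,0],[0.001,0.0309,-0.0376,0,0,0],[0.001,0.0309,-0.0376,0,0,0],[0.001,0.0309,-0.0376,0,0,0],[0.001,0.0309,-0.0376,0,0,0],[0.001,0.0309,-0.0376,0,0,0],[0,0,0,-0.07,-0.004,-0.062],[0,0,0,-0.07,-0.004,-0.062],[0,0,0,0,0,0],[0,0,0,0,0,0]]]' 0; python3 -c "
from h import *
st()
th=.125
rot=down(-1.631)*R.from_rotvec([0,0,-th])
C=np.array([667.2,157.8,111.3]); u=-rot.apply([1,0,0])
go(C+0*u,rot)
snap('wrist','w11')
"
```

```text
time_s: 25.75
eef_pos: [680.3, 157.0, 237.2]
ee_rot: [-0.453, -0.483, -0.517, 0.543]
force: [-0.2, 0.4, 0.5]
grip_width: 1.001
t 25.75 p [680.32 157.03 237.21] x [-0.12  0.01 -0.99] z [-0.06 -1.   -0.  ] az -1.6275 F [-0.17  0.36  0.5 ] M [-0.04 -0.11  0.01] w 1.001
q [0.05 0.81 0.71 0.01 1.74 0.11]
shift(tool,mm) [126.57   2.56   0.03] rows 2.025101374770385
turn [ 0. -0. -0.] rows 0.01943291500954073
shift in target frame [126.57   2.66   0.02]
```

View pics/w11.png

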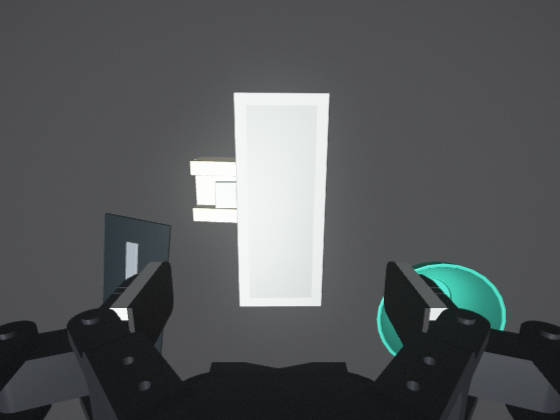

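```bash
python3 -m jog '[[[0.03,0.0018,0,0,0,0],[0.03,0,0,0,0,0],[0.02,0,0,0,0,0],[0.015,0,0,0,0,0],[0.015,0,0,0,0,0],[0.01,0,0,0,0,0],[0,0,0,0,0,0],[0,0,0,0,0,0]]]' 0 60; python3 -c "
from h import *
st()
snap('wrist','w12')
"
```

```text
time_s: 26.8
eef_pos: [667.8, 157.9, 119.2]
ee_rot: [-0.453, -0.483, -0.517, 0.542]
force: [-0.2, 0.1, -0.0]
grip_width: 1.0
t 26.8 p [667.75 157.86 119.23] x [-0.12  0.01 -0.99] z [-0.06 -1.   -0.  ] az -1.6262 F [-0.23  0.11 -0.02] M [-0.02 -0.06  0.01] w 1.0
q [0.06 0.84 0.96 0.01 1.46 0.11]
```

View pics/w12.png

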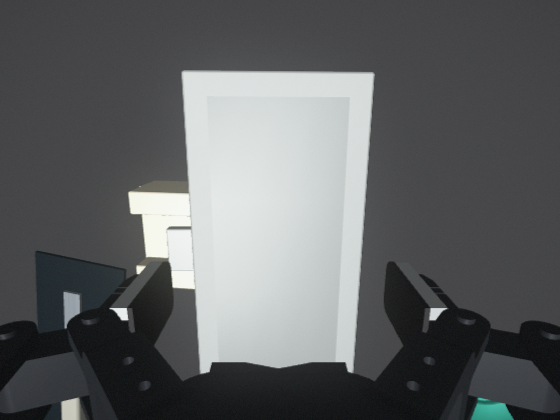

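```bash
python3 -m jog '[[[0.006,0,0,0,0,0],[0,0,0,0,0,0],[0,0,0,0,0,0]]]'; python3 -m jog '[[[0,0,0,0,0,0],[0,0,0,0,0,0],[0,0,0,0,0,0],[0,0,0,0,0,0],[0,0,0,0,0,0],[0,0,0,0,0,0]]]' 255 50; python3 -c "
from h import *
st()
snap('wrist','w13')
"
```

```text
time_s: 27.22
eef_pos: [666.7, 157.9, 112.7]
ee_rot: [-0.453, -0.483, -0.517, 0.543]
force: [0.4, 0.0, 0.0]
grip_width: 0.998
time_s: 27.98
eef_pos: [666.4, 158.0, 113.2]
ee_rot: [-0.453, -0.483, -0.517, 0.543]
force: [-4.0, 0.1, 5.5]
grip_width: 0.718
t 27.98 p [666.42 157.97 113.23] x [-0.12  0.01 -0.99] z [-0.06 -1.   -0.  ] az -1.6261 F [-3.97  0.07  5.46] M [0.03 0.96 0.07] w 0.718
q [0.06 0.85 0.97 0.01 1.45 0.11]
```

View pics/w13.png

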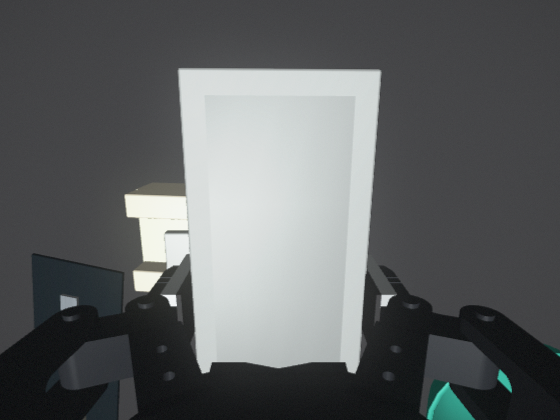

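```bash
python3 -m jog '[[[-0.005,-0.0006,0,0,0,0],[-0.005,-0.0006,0,0,0,0],[0,0,0,0,0,0],[0,0,0,0,0,0]]]';python3 -c "
from h import *
st()"; python3 -m jog '[[[-0.01,-0.0012,0,0,0,0],[-0.01,-0.0012,0,0,0,0],[-0.01,-0.0012,0,0,0,0],[-0.01,-0.0012,0,0,0,0],[0,0,0,0,0,0]]]';python3 -c "
from h import *
st();snap('wrist','w14')
s,c=snap('scene','s14')
cv2.imwrite('pics/s14c.png',cv2.resize(c['image'][180:320,220:400],None,fx=4,fy=4)[...,::-1])
"
```

```text
time_s: 28.52
eef_pos: [666.7, 157.9, 122.5]
ee_rot: [-0.453, -0.483, -0.517, 0.543]
force: [0.3, 0.7, -1.7]
grip_width: 0.716
t 28.52 p [666.68 157.86 122.45] x [-0.12  0.01 -0.99] z [-0.06 -1.   -0.  ] az -1.6262 F [ 0.34  0.74 -1.75] M [ 0.01 -0.07  0.03] w 0.716
q [0.06 0.84 0.96 0.01 1.47 0.11]
time_s: 29.15
eef_pos: [667.3, 157.9, 164.2]
ee_rot: [-0.454, -0.483, -0.517, 0.542]
force: [-0.3, -0.1, -2.0]
grip_width: 0.723
t 29.15 p [667.26 157.91 164.16] x [-0.12  0.01 -0.99] z [-0.06 -1.   -0.  ] az -1.6261 F [-0.26 -0.05 -2.01] M [-0.02 -0.1  -0.02] w 0.723
q [0.06 0.81 0.91 0.01 1.55 0.11]
```

View pics/s14c.png

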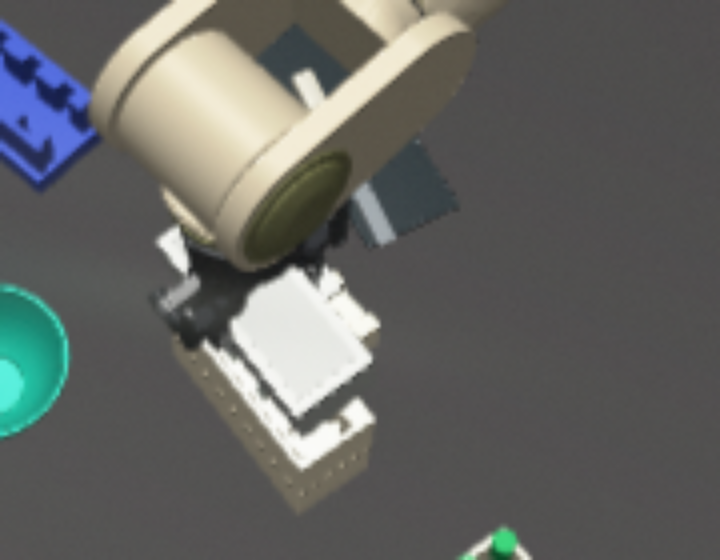

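```bash
python3 -m jog '[[[-0.02,-0.0024,0,0,0,0],[-0.02,-0.0024,0,0,0,0],[0,0,0,0,0,0.062],[0,0,0,0,0,0.062],[0,0,0,0,0,0]]]';python3 -c "
from h import *
st()
go([500,278,150],down(-1.626))
s,c=snap('top','t14')
print([onplane(c,(u,v),z) for u,v,z in [(140,180,95),(145,310,85)]])
cv2.imwrite('pics/t14c.png',cv2.resize(c['image'][130:350,90:350],None,fx=3,fy=3)[...,::-1])
"
```

```text
time_s: 29.88
eef_pos: [666.5, 158.0, 203.3]
ee_rot: [-0.486, -0.513, -0.487, 0.514]
force: [0.6, -0.2, -1.0]
grip_width: 0.718
t 29.88 p [666.47 157.96 203.26] x [-0.  0. -1.] z [-0.06 -1.   -0.  ] az -1.6259 F [ 0.58 -0.2  -0.98] M [-0.04 -0.   -0.01] w 0.718
q [0.06 0.71 0.98 0.   1.46 0.12]
shift(tool,mm) [  53.56 -172.76 -110.65] rows 2.7641986616015077
turn [ 0. -0.  0.] rows 0.0073162146454544925
shift in target frame [  53.26 -172.84 -110.67]
[array([638.5 , 381.04,  95.  ]), array([278.41, 348.22,  85.  ])]
```

View pics/t14c.png

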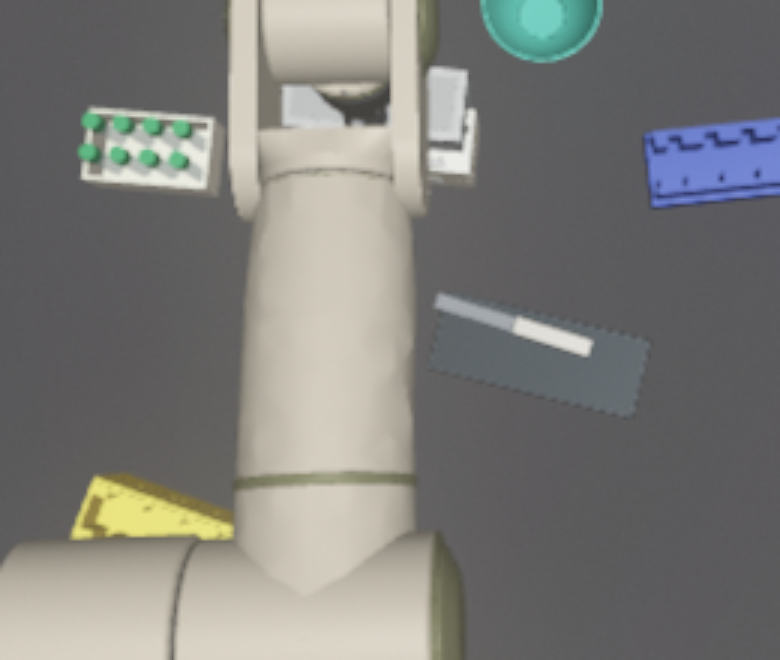

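The lever was knocked to the mat's upper-left edge (crop (435–592, 295–355)); I'll re-lay it later. Setting the cover down at about (500, 278).

```bash
python3 -m jog '[[[0,-0.0288,-0.0184,0,0,0],[0,-0.0288,-0.0184,0,0,0],[0,-0.0288,-0.0184,0,0,0],[0,-0.0288,-0.0184,0,0,0],[0,-0.0288,-0.0184,0,0,0],[0,-0.0288,-0.0184,0,0,0],[0.04,0,0,0,0,0],[0.04,0,0,0,0,0],[0.04,0,0,0,0,0],[0.03,0,0,0,0,0],[0.02,0,0,0,0,0],[0,0,0,0,0,0]]]';python3 -c "
from h import *
st();snap('wrist','w15')
"
```

```text
time_s: 31.42
eef_pos: [500.1, 277.4, 31.9]
ee_rot: [-0.485, -0.513, -0.487, 0.515]
force: [0.5, -0.7, -0.8]
grip_width: 0.719
t 31.43 p [500.15 277.44  31.89] x [-0. -0. -1.] z [-0.06 -1.    0.  ] az -1.6264 F [ 0.53 -0.66 -0.77] M [0.03 0.02 0.02] w 0.719
q [0.3  0.65 1.56 0.   0.93 0.36]
```

View pics/w15.png

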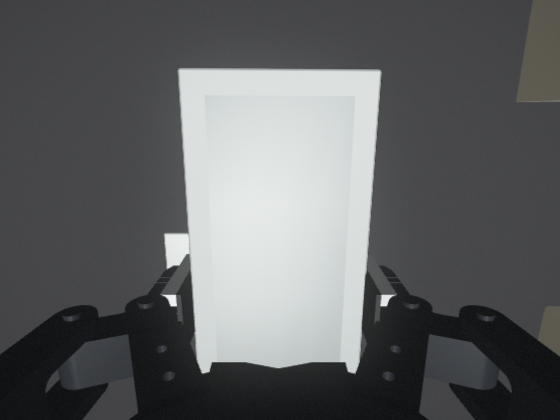

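```bash
python3 -m jog '[[[0.003,0,0,0,0,0],[0.002,0,0,0,0,0],[0,0,0,0,0,0],[0,0,0,0,0,0]]]'; python3 -m jog '[[[0.001,0,0,0,0,0],[0,0,0,0,0,0],[0,0,0,0,0,0]]]'; python3 -m jog '[[[0.001,0,0,0,0,0],[0,0,0,0,0,0],[0,0,0,0,0,0]]]'
```

```text
time_s: 31.98
eef_pos: [500.7, 277.8, 28.6]
ee_rot: [0.486, 0.514, 0.486, -0.513]
force: [0.6, 0.2, -1.0]
grip_width: 0.719
time_s: 32.35
eef_pos: [500.6, 277.7, 27.4]
ee_rot: [0.486, 0.514, 0.486, -0.514]
force: [0.3, -0.5, -0.8]
grip_width: 0.715
time_s: 32.72
eef_pos: [500.6, 277.7, 26.4]
ee_rot: [0.486, 0.514, 0.486, -0.514]
force: [-0.3, -0.1, -0.8]
grip_width: 0.715
```

```bash
python3 -m jog '[[[0.001,0,0,0,0,0],[0,0,0,0,0,0],[0,0,0,0,0,0]]]'; python3 -m jog '[[[0.001,0,0,0,0,0],[0,0,0,0,0,0],[0,0,0,0,0,0]]]'; python3 -m jog '[[[0.001,0,0,0,0,0],[0,0,0,0,0,0],[0,0,0,0,0,0]]]'
```

```text
time_s: 33.1
eef_pos: [500.6, 277.7, 25.4]
ee_rot: [0.486, 0.514, 0.486, -0.514]
force: [0.2, -0.1, -0.1]
grip_width: 0.717
time_s: 33.48
eef_pos: [500.7, 277.8, 24.6]
ee_rot: [0.486, 0.514, 0.486, -0.513]
force: [-1.1, -0.2, 2.6]
grip_width: 0.716
time_s: 33.85
eef_pos: [500.7, 277.8, 24.5]
ee_rot: [0.486, 0.514, 0.486, -0.513]
force: [-6.2, -2.7, 13.3]
grip_width: 0.713
```

On the bench. Open and go up.

```bash
python3 -m jog '[[[-0.001,0,0,0,0,0],[0,0,0,0,0,0],[0,0,0,0,0,0],[0,0,0,0,0,0],[0,0,0,0,0,0],[0,0,0,0,0,0]]]' 0; python3 -m jog '[[[-0.03,0,0,0,0,0],[-0.05,0,0,0,0,0],[-0.05,0,0,0,0,0],[-0.05,0,0,0,0,0],[-0.04,0,0,0,0,0],[0,0,0,0,0,0]]]'; python3 -c "
from h import *
st()
rot=down(-1.631)
go([655,120,245],rot)
"
```

```text
time_s: 34.6
eef_pos: [500.6, 277.7, 24.3]
ee_rot: [0.486, 0.514, 0.486, -0.514]
force: [0.8, -0.5, -0.1]
grip_width: 1.0
time_s: 35.35
eef_pos: [501.6, 277.9, 247.5]
ee_rot: [0.487, 0.516, 0.485, -0.512]
force: [0.6, 1.3, -0.9]
grip_width: 0.999
t 35.35 p [501.58 277.93 247.51] x [ 0.01  0.   -1.  ] z [-0.06 -1.   -0.  ] az -1.626 F [ 0.63  1.27 -0.91] M [-0.04  0.01  0.  ] w 0.999
q [0.3  0.41 1.34 0.   1.39 0.36]
shift(tool,mm) [  3.   161.89 149.23] rows 2.59030078275688
turn [ 0.01 -0.   -0.01] rows 0.031302914081102015
shift in target frame [  2.51 162.65 148.41]
```

```bash
python3 -m jog '[[[0,0.034,0.023,0,0,0],[0,0.034,0.023,0,0,0],[0,0.034,0.023,0.005,0,0],[0,0.034,0.023,0,0,0],[0,0.032,0.016,0,0,-0.006],[0,0,0,0,0,0],[0,0,0,0,0,0]]]'; python3 -c "
from h import *
st();snap('wrist','w16')
"
```

```text
time_s: 36.22
eef_pos: [661.7, 160.5, 243.4]
ee_rot: [-0.483, -0.513, -0.487, 0.516]
force: [0.1, 0.5, 0.3]
grip_width: 1.002
t 36.23 p [661.67 160.52 243.35] x [-0.01  0.   -1.  ] z [-0.06 -1.   -0.  ] az -1.6309 F [0.09 0.49 0.31] M [0.03 0.04 0.01] w 1.002
q [0.07 0.68 0.92 0.   1.55 0.13]
```

View pics/w16.png

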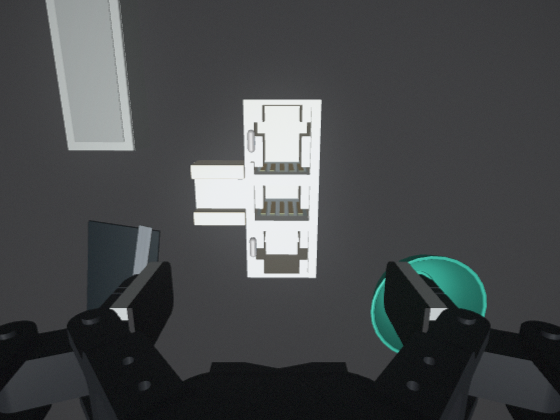

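```bash
python3 -c "
from h import *
s=ctrl.sense();c=wristcam(s,vision.capture('wrist'));im=c['image']
cv2.imwrite('pics/w16c.png',cv2.resize(im[85:290,180:340],None,fx=3.5,fy=2.9,interpolation=cv2.INTER_CUBIC)[...,::-1])
# predicted slot centers
sc=np.array([663.2,158.5]);yh=np.array([.06,.998])
for k in (-54,-18,18,54):
  p=sc+k*yh; print(k,p,'top',proj(c,[*p,116]),'shoulder',proj(c,[*p,85]))
"
```

```text
-54 [659.96 104.61] top [282.05 269.52] shoulder [281.94 254.67]
-18 [662.12 140.54] top [282.22 227.01] shoulder [282.09 215.86]
18 [664.28 176.46] top [282.39 181.5 ] shoulder [282.24 174.6 ]
54 [666.44 212.39] top [282.59 132.67] shoulder [282.41 130.65]
```

View pics/w16c.png

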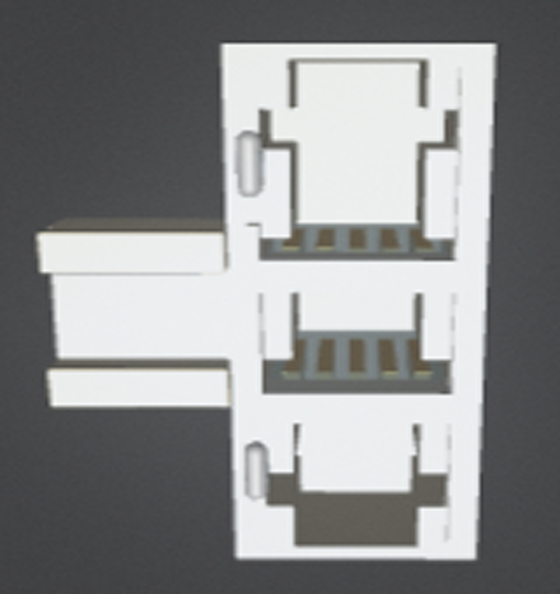

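```bash
python3 -c "
from h import *
c=vision.capture('wrist');im=c['image'].astype(float)
g=np.clip((im[85:290,180:340]-215)*6.3,0,255).astype(np.uint8)
cv2.imwrite('pics/w16d.png',cv2.resize(g,None,fx=3.5,fy=2.9,interpolation=cv2.INTER_NEAREST)[...,::-1])
s,c=snap('scene','s16');cv2.imwrite('pics/s16c.png',cv2.resize(c['image'][210:320,230:350],None,fx=5,fy=5,interpolation=cv2.INTER_CUBIC)[...,::-1])
"
```

```text
(no output)
```

View pics/w16d.png

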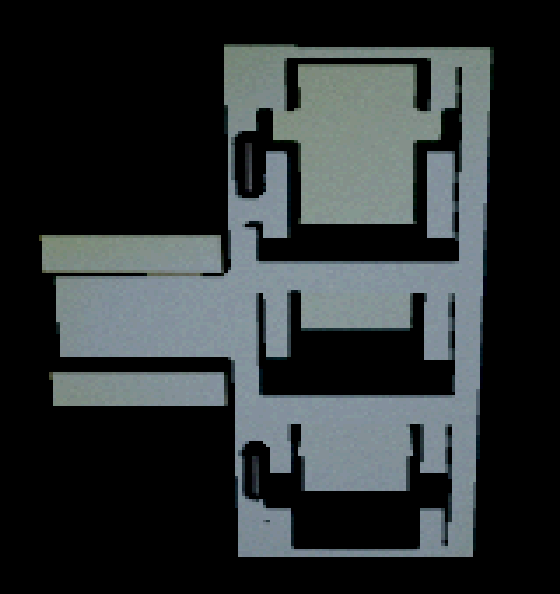

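View pics/s16c.png

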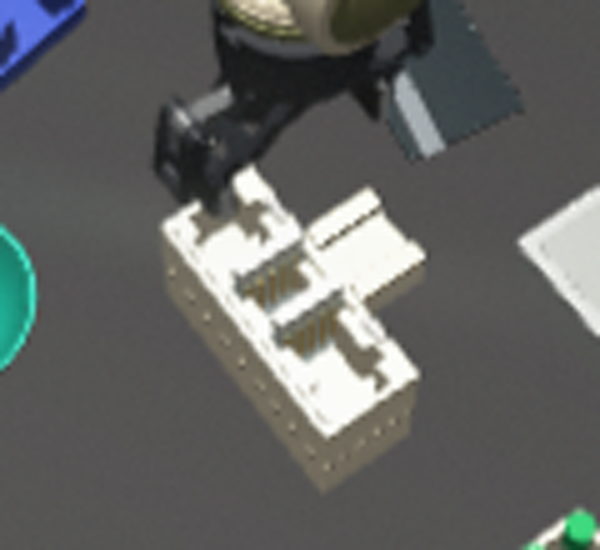

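```bash
python3 -c "
from h import *
s=ctrl.sense();c=wristcam(s,vision.capture('wrist'))
f=lambda x,y:(180+x/3.5,85+y/2.9)
for z in (85,):
  P=[onplane(c,f(*q),z) for q in [(223,45),(494,45),(475,557),(237,557)]]
  for p in P: print(p)
  print(np.mean(P,0))
for q in [(258,262),(460,262),(262,396),(452,396)]:
  print([onplane(c,f(*q),z) for z in (85,92,101,116)])
"
```

```text
[637.3  237.57  85.  ]
[698.8  233.92  85.  ]
[689.65  80.76  85.  ]
[627.95  84.22  85.  ]
[663.42 159.12  85.  ]
[array([640.61, 177.09,  85.  ]), array([641.21, 178.26,  92.  ]), array([641.99, 179.76, 101.  ]), array([643.28, 182.25, 116.  ])]
[array([689.01, 174.28,  85.  ]), array([688.46, 175.51,  92.  ]), array([687.75, 177.1 , 101.  ]), array([686.58, 179.74, 116.  ])]
[array([638.47, 136.52,  85.  ]), array([639.12, 138.65,  92.  ]), array([639.96, 141.4 , 101.  ]), array([641.37, 145.96, 116.  ])]
[array([685.62, 133.82,  85.  ]), array([685.15, 136.02,  92.  ]), array([684.55, 138.84, 101.  ]), array([683.54, 143.55, 116.  ])]
```

Only two cassettes are present: middle slots, at about (664.5,177) and (662.3,141); both end slots are empty in the scene crop. Now a close look at the rack.

```bash
python3 -c "
from h import *
go([655,-170,243],down(-1.429))"; python3 -m jog '[[[0,-0.0035,0.0413,0,0,0],[0,-0.0035,0.0413,0,0,0],[0,-0.0035,0.0413,0,0,0],[0,-0.0035,0.0413,0,0,0],[0,-0.0035,0.0413,0,0,0],[0,-0.0035,0.0413,0,0,0],[0,-0.0035,0.0413,0,0,0],[0,-0.0035,0.0413,-0.1,0,0],[0,0,0,-0.1,0,-0.006],[0,0,0,0,0,0],[0,0,0,0,0,0]]]' 65;  python3 -c "
from h import *
st();s,c=snap('wrist','w17')
"
```

```text
shift(tool,mm) [  1.26  12.92 330.54] rows 5.2886509865211835
turn [-0.2  -0.    0.01] rows 1.118522822113954
shift in target frame [  1.59 -53.45 326.44]
time_s: 37.85
eef_pos: [614.4, -167.3, 244.4]
ee_rot: [0.53, 0.462, 0.537, -0.467]
force: [0.8, 0.0, 0.2]
grip_width: 0.745
t 37.85 p [ 614.4  -167.34  244.38] x [-0.01  0.   -1.  ] z [ 0.14 -0.99 -0.  ] az -1.4322 F [0.77 0.04 0.21] M [ 0.06 -0.01 -0.04] w 0.745
q [-0.45  0.57  1.1  -0.    1.48 -0.59]
```

View pics/w17.png

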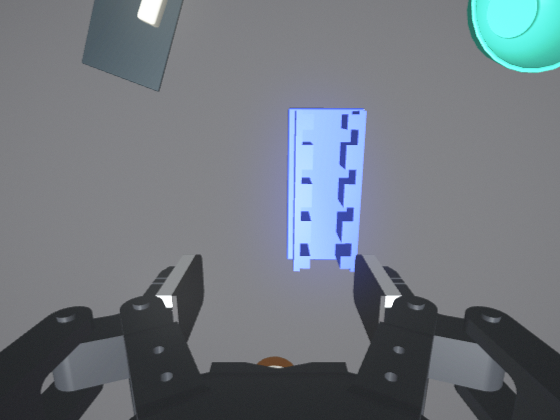

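```bash
python3 -m jog '[[[0,0.022,-0.008,0,0,-0.007],[0,0.022,-0.008,0,0,0],[0.02,0,0,0.003,0,0],[0.02,0,0,0,0,0],[0,0,0,0,0,0],[0,0,0,0,0,0]]]';  python3 -c "
from h import *
st();s,c=snap('wrist','w18')
cv2.imwrite('pics/w18c.png',cv2.resize(c['image'][60:330,200:360],None,fx=3.5,fy=2.2,interpolation=cv2.INTER_CUBIC)[...,::-1])
"
```

```text
time_s: 38.65
eef_pos: [655.2, -145.9, 204.7]
ee_rot: [0.528, 0.46, 0.537, -0.469]
force: [-0.3, 0.9, 0.4]
grip_width: 0.743
t 38.65 p [ 655.24 -145.9   204.71] x [-0.02 -0.   -1.  ] z [ 0.14 -0.99 -0.  ] az -1.4343 F [-0.31  0.92  0.38] M [-0.01  0.01  0.01] w 0.743
q [-0.39  0.68  1.02 -0.01  1.46 -0.53]
```

View pics/w18c.png

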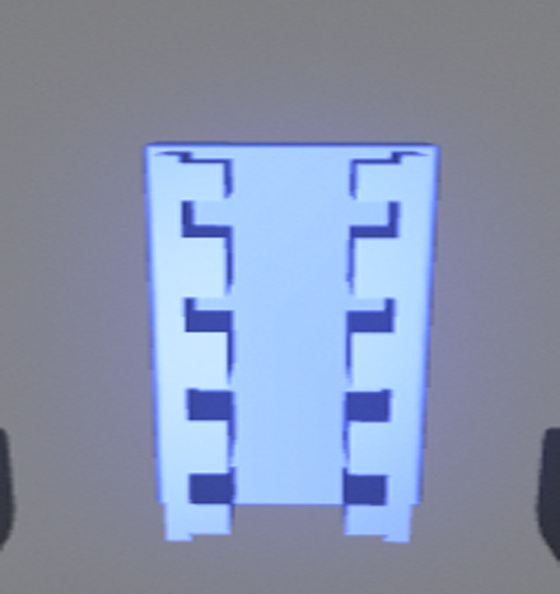

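```bash
python3 -c "
from h import *
s=ctrl.sense();c=wristcam(s,vision.capture('wrist'))
f=lambda x,y:(200+x/3.5,60+y/2.2)
ex=np.array([np.cos(.142),np.sin(.142),0]);ey=np.array([-np.sin(.142),np.cos(.142),0])
for l,r,y in [(183,398,237),(186,393,330),(188,390,420),(190,385,503)]:
  a,b=onplane(c,f(l,y),55),onplane(c,f(r,y),55); m=(a+b)/2; print(a,b,'w',np.linalg.norm(a-b),'ang',np.arctan2(*(b-a)[[1,0]]),'slotc',m+6.75*ey)
for y in (195,300,390,475): print(onplane(c,f(290,y),55))
for q in [(146,145),(439,145),(166,541),(410,541)]: print(onplane(c,f(*q),55))
"
```

```text
[ 628.26 -126.49   55.  ] [ 677.39 -119.6    55.  ] w 49.61200594460747 ang 0.1393735176534826 slotc [ 651.87 -116.36   55.  ]
[ 633.13 -161.6    55.  ] [ 681.95 -154.64   55.  ] w 49.30654934480109 ang 0.14160128433110958 slotc [ 656.59 -151.44   55.  ]
[ 637.94 -197.84   55.  ] [ 687.09 -190.72   55.  ] w 49.665283521102076 ang 0.14389826297591254 slotc [ 661.56 -187.6    55.  ]
[ 642.69 -233.39   55.  ] [ 691.58 -226.19   55.  ] w 49.41378225606642 ang 0.1461516144289277 slotc [ 666.18 -223.11   55.  ]
[ 650.62 -107.93   55.  ]
[ 656.07 -146.55   55.  ]
[ 661.06 -181.94   55.  ]
[ 666.08 -217.49   55.  ]
[616.16 -94.89  55.  ]
[681.12 -85.91  55.  ]
[ 638.61 -251.34   55.  ]
[ 700.64 -242.14   55.  ]
```

```bash
python3 -c "
from h import *
go([664.5,177.1,200],down(-1.631))"
```

```text
shift(tool,mm) [   4.24   53.23 -318.87] rows 5.101958650417814
turn [0.2  0.   0.02] rows 1.092909485506926
shift in target frame [   4.78  -10.2  -323.12]
```

```bash
python3 -m jog '[[[0,0.0076,-0.0455,0,0,0],[0,0.0076,-0.0455,0,0,0],[0,0.0076,-0.0455,0,0,0],[0,0.0076,-0.0455,0,0,0],[0,0.0076,-0.0455,0,0,0],[0,0.0076,-0.0455,0,0,0],[0,0.0076,-0.0455,0.099,0,0.009],[0,0,0,0.099,0,0.009],[0,0,0,0,0,0],[0,0,0,0,0,0]]]';  python3 -c "
from h import *
st();go([664.5,177.1,150],down(-1.631));s,c=snap('wrist','w19')
"
```

```text
time_s: 40.0
eef_pos: [664.4, 176.2, 203.7]
ee_rot: [-0.484, -0.515, -0.485, 0.515]
force: [0.3, 0.8, -0.4]
grip_width: 0.748
t 40.0 p [664.42 176.19 203.73] x [-0.  0. -1.] z [-0.06 -1.   -0.  ] az -1.6311 F [ 0.34  0.78 -0.41] M [-0.01 -0.01 -0.01] w 0.748
q [0.09 0.71 0.97 0.   1.46 0.15]
shift(tool,mm) [53.73  0.06 -0.9 ] rows 0.8596179957577835
turn [-0. -0.  0.] rows 0.00311885596691812
shift in target frame [53.73  0.03 -0.91]
```

View pics/w19.png

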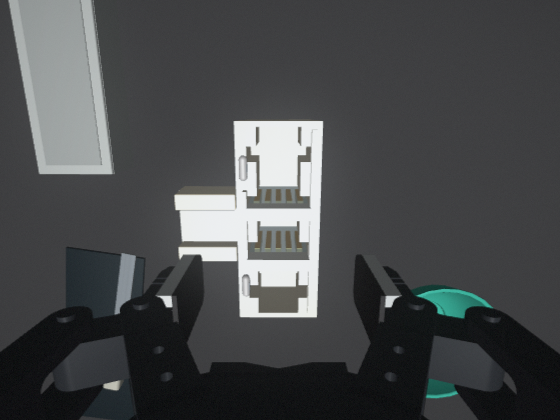

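```bash
python3 -m jog '[[[0.03,0,-0.0009,0,0,0],[0.03,0,0,0,0,0],[0.015,0,0,0,0,0],[0.01,0,0,0,0,0],[0,0,0,0,0,0],[0,0,0,0,0,0]]]';python3 -m jog '[[[0.008,0,0,0,0,0],[0.006,0,0,0,0,0],[0,0,0,0,0,0],[0,0,0,0,0,0]]]';  python3 -c "
from h import *
st();s,c=snap('wrist','w20')
"
```

```text
time_s: 40.8
eef_pos: [664.7, 177.7, 119.4]
ee_rot: [0.485, 0.515, 0.484, -0.515]
force: [-0.5, -0.3, -0.7]
grip_width: 0.74
time_s: 41.3
eef_pos: [664.3, 177.7, 104.4]
ee_rot: [-0.484, -0.515, -0.485, 0.515]
force: [-0.9, 0.9, 0.1]
grip_width: 0.748
t 41.3 p [664.27 177.67 104.36] x [-0.  0. -1.] z [-0.06 -1.   -0.  ] az -1.6322 F [-0.89  0.94  0.13] M [0.01 0.02 0.03] w 0.748
q [0.09 0.79 1.09 0.   1.26 0.15]
```

View pics/w20.png

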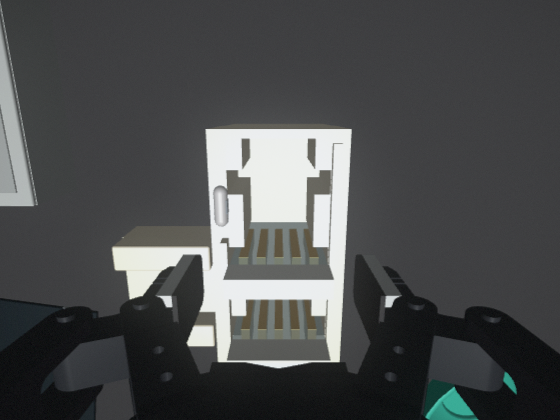

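```bash
python3 -m jog '[[[0,0,0,0,0,0],[0,0,0,0,0,0],[0,0,0,0,0,0],[0,0,0,0,0,0],[0,0,0,0,0,0],[0,0,0,0,0,0]]]' 255 40;  python3 -c "
from h import *
st();s,c=snap('wrist','w21')
"
```

```text
time_s: 42.1
eef_pos: [664.4, 177.7, 104.7]
ee_rot: [0.484, 0.515, 0.485, -0.515]
force: [-0.1, -0.1, 6.2]
grip_width: 0.476
t 42.1 p [664.4 177.7 104.7] x [-0.  0. -1.] z [-0.06 -1.   -0.  ] az -1.6321 F [-0.06 -0.1   6.16] M [0.01 0.   0.02] w 0.476
q [0.09 0.79 1.09 0.   1.26 0.15]
```

View pics/w21.png

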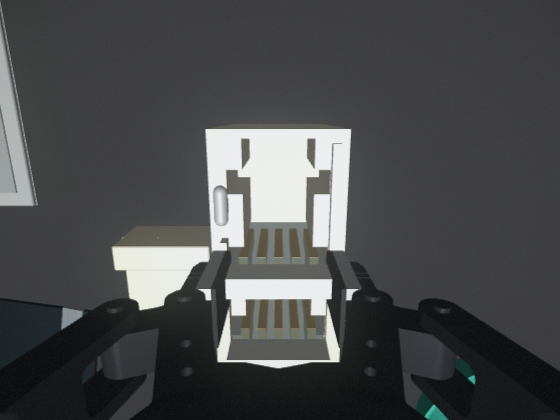

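```bash
python3 -m jog '[[[-0.006,0,0,0,0,0],[-0.01,0,0,0,0,0],[-0.01,0,0,0,0,0],[-0.01,0,0,0,0,0],[0,0,0,0,0,0]]]'; python3 -m jog '[[[-0.015,0,0,0,0,0],[-0.02,0,0,0,0,0],[-0.02,0,0,0,0,0],[-0.015,0,0,0,0,0],[0,0,0,0,0,0],[0,0,0,0,0,0]]]';  python3 -c "
from h import *
st();s,c=snap('wrist','w22');go([656.7,-151.4,205],down(-1.429))
s,c=snap('scene','s22');cv2.imwrite('pics/s22c.png',cv2.resize(c['image'][190:320,230:380],None,fx=5,fy=4.5,interpolation=cv2.INTER_CUBIC)[...,::-1])
"
```

```text
time_s: 42.78
eef_pos: [664.6, 177.7, 141.4]
ee_rot: [0.485, 0.515, 0.484, -0.515]
force: [-0.5, 0.7, -0.2]
grip_width: 0.481
time_s: 43.52
eef_pos: [664.0, 177.6, 209.4]
ee_rot: [-0.484, -0.514, -0.485, 0.516]
force: [0.4, 0.3, -1.2]
grip_width: 0.475
t 43.52 p [664.02 177.6  209.35] x [-0.  0. -1.] z [-0.06 -1.    0.  ] az -1.6322 F [ 0.4   0.32 -1.24] M [-0.    0.04  0.01] w 0.475
q [0.09 0.71 0.96 0.   1.48 0.15]
shift(tool,mm) [  4.18  12.93 328.79] rows 5.260628235332458
turn [-0.2 -0.   0. ] rows 1.129153778780563
shift in target frame [  4.18 -53.71 324.63]
```

View pics/w22.png

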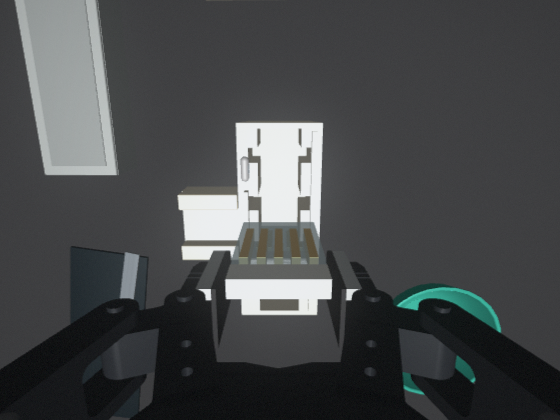

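View pics/s22c.png

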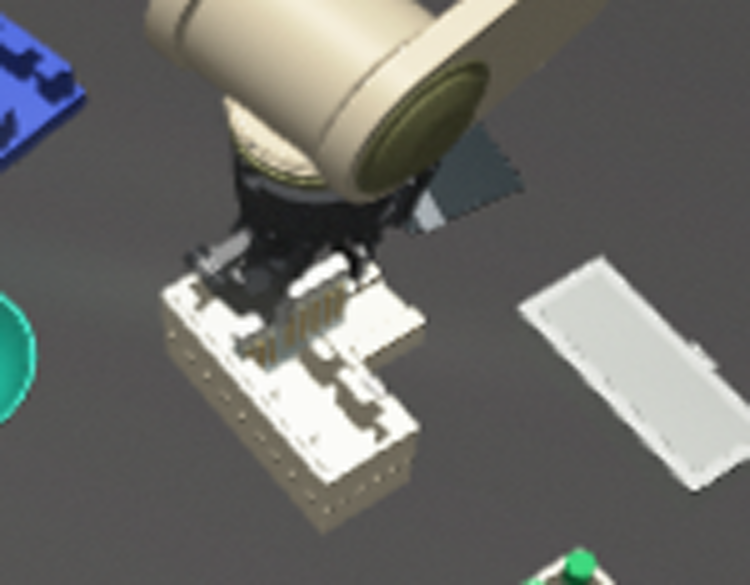

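```bash
python3 -m jog '[[[0,0.0016,0.0412,0,0,0],[0,0.0016,0.0412,0,0,0],[0,0.0016,0.0412,0,0,0],[0,0.0016,0.0412,0,0,0],[0,0.0016,0.0412,0,0,0],[0,0.0016,0.0412,0,0,0],[0,0.0016,0.0412,0,0,0],[0,0.0016,0.0412,0,0,0],[0,0,0,-0.1,0,0],[0,0,0,-0.103,0,0],[0,0,0,0,0,0],[0,0,0,0,0,0]]]';  python3 -c "
from h import *
st();s,c=snap('wrist','w23');go([656.8,-152.4,160],down(-1.429))
"
```

```text
time_s: 45.12
eef_pos: [656.8, -152.0, 209.9]
ee_rot: [0.533, 0.464, 0.534, -0.464]
force: [0.4, -0.2, -0.8]
grip_width: 0.478
t 45.12 p [ 656.8  -152.    209.86] x [-0.  0. -1.] z [ 0.14 -0.99 -0.  ] az -1.431 F [ 0.39 -0.21 -0.82] M [ 0.01 -0.   -0.03] w 0.478
q [-0.4   0.68  1.02 -0.    1.45 -0.54]
shift(tool,mm) [49.97 -0.03  0.46] rows 0.7994644855140228
turn [-0. -0.  0.] rows 0.008390684104612023
shift in target frame [49.97 -0.1   0.43]
```

View pics/w23.png

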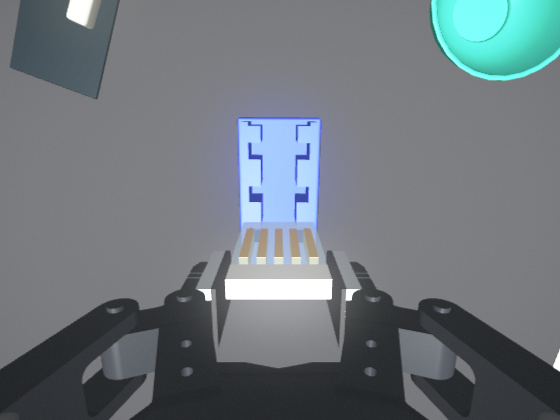

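```bash
python3 -m jog '[[[0.03,0,0,0,0,0],[0.03,0,0,0,0,0],[0.015,0,0,0,0,0],[0.008,0,0,0,0,0],[0,0,0,0,0,0],[0,0,0,0,0,0]]]';  python3 -c "
from h import *
st();s,c=snap('wrist','w24')
s,c=snap('scene','s24');cv2.imwrite('pics/s24c.png',cv2.resize(c['image'][140:250,160:310],None,fx=5,fy=5,interpolation=cv2.INTER_CUBIC)[...,::-1])
"
```

```text
time_s: 45.92
eef_pos: [657.2, -152.3, 128.3]
ee_rot: [0.534, 0.463, 0.534, -0.463]
force: [-0.1, -0.4, 0.6]
grip_width: 0.479
t 45.92 p [ 657.21 -152.26  128.3 ] x [ 0. -0. -1.] z [ 0.14 -0.99  0.  ] az -1.4292 F [-0.06 -0.39  0.59] M [0.03 0.02 0.01] w 0.479
q [-0.4   0.74  1.12 -0.    1.28 -0.54]
```

View pics/w24.png

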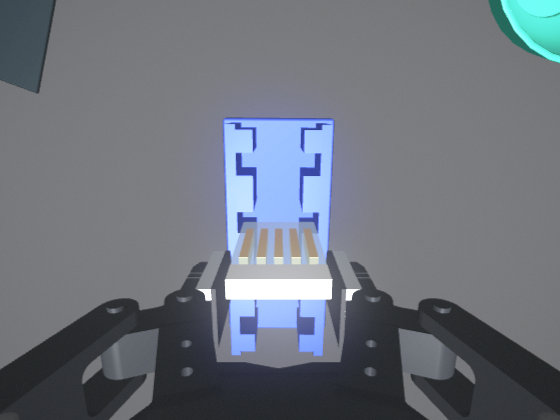

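View pics/s24c.png

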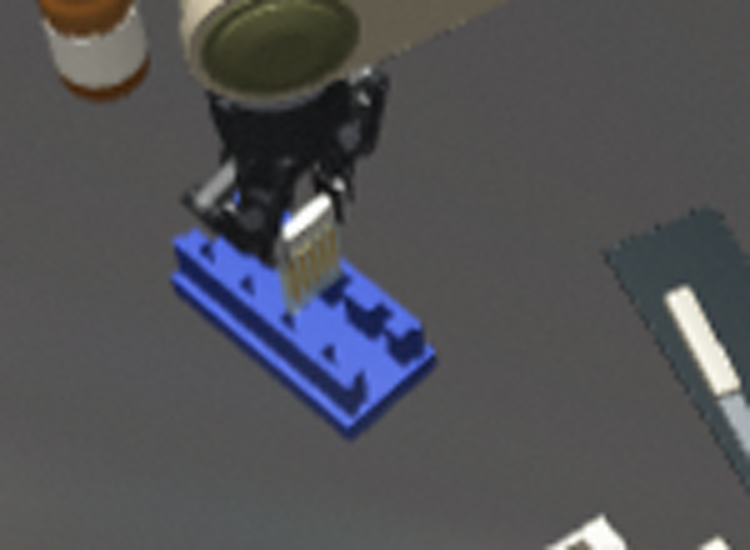

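```bash
python3 -m jog '[[[0.005,0,-0.0007,0,0,0],[0.005,0,0,0,0,0],[0.005,0,0,0,0,0],[0.003,0,0,0,0,0],[0,0,0,0,0,0],[0,0,0,0,0,0]]]';  python3 -c "
from h import *
st();s,c=snap('wrist','w25')
"
```

```text
time_s: 46.78
eef_pos: [656.7, -151.4, 109.4]
ee_rot: [0.534, 0.463, 0.534, -0.464]
force: [-0.1, 0.6, -0.2]
grip_width: 0.477
t 46.77 p [ 656.74 -151.44  109.35] x [-0.  0. -1.] z [ 0.14 -0.99 -0.  ] az -1.4292 F [-0.09  0.62 -0.21] M [ 0.01 -0.02 -0.05] w 0.477
q [-0.4   0.75  1.15 -0.    1.24 -0.54]
```

View pics/w25.png

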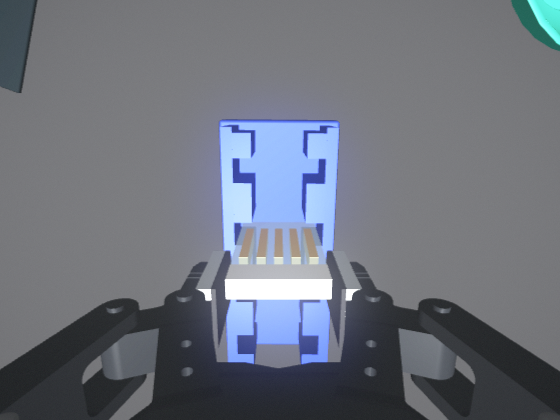

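Now ~11 mm into the slot with no force. Continuing down.

```bash
python3 -m jog '[[[0.005,0,0,0,0,0],[0.005,0,0,0,0,0],[0.005,0,0,0,0,0],[0.004,0,0,0,0,0],[0,0,0,0,0,0],[0,0,0,0,0,0]]]'; python3 -m jog '[[[0.003,0,0,0,0,0],[0,0,0,0,0,0],[0,0,0,0,0,0]]]'; python3 -m jog '[[[0.001,0,0,0,0,0],[0,0,0,0,0,0],[0,0,0,0,0,0]]]'; python3 -m jog '[[[0.001,0,0,0,0,0],[0,0,0,0,0,0],[0,0,0,0,0,0]]]'
```

```text
time_s: 47.58
eef_pos: [656.7, -151.4, 90.3]
ee_rot: [0.534, 0.463, 0.534, -0.464]
force: [0.1, 0.1, 0.1]
grip_width: 0.48
time_s: 47.95
eef_pos: [656.7, -151.4, 87.2]
ee_rot: [0.534, 0.463, 0.534, -0.464]
force: [-0.1, -0.4, -0.2]
grip_width: 0.478
time_s: 48.32
eef_pos: [656.6, -151.4, 86.2]
ee_rot: [0.534, 0.463, 0.534, -0.464]
force: [-0.5, -0.7, 0.1]
grip_width: 0.479
time_s: 48.7
eef_pos: [656.6, -151.4, 85.2]
ee_rot: [0.534, 0.463, 0.534, -0.464]
force: [0.2, 0.1, -1.2]
grip_width: 0.483
```

```bash
python3 -m jog '[[[0.001,0,0,0,0,0],[0,0,0,0,0,0],[0,0,0,0,0,0]]]'; python3 -m jog '[[[0.0005,0,0,0,0,0],[0,0,0,0,0,0],[0,0,0,0,0,0]]]';python3 -m jog '[[[0.0005,0,0,0,0,0],[0,0,0,0,0,0],[0,0,0,0,0,0]]]'
```

```text
time_s: 49.08
eef_pos: [656.7, -151.5, 84.7]
ee_rot: [0.534, 0.463, 0.534, -0.464]
force: [-1.9, -0.6, 5.5]
grip_width: 0.481
time_s: 49.45
eef_pos: [656.8, -151.6, 84.7]
ee_rot: [0.534, 0.463, 0.534, -0.464]
force: [-3.0, -0.4, 8.2]
grip_width: 0.481
time_s: 49.82
eef_pos: [656.8, -151.7, 84.7]
ee_rot: [0.534, 0.463, 0.534, -0.464]
force: [-3.4, 0.3, 10.3]
grip_width: 0.48
```

```bash
python3 -m jog '[[[-0.001,0,0,0,0,0],[0,0,0,0,0,0],[0,0,0,0,0,0]]]'; python3 -m jog '[[[0,0,0,0,0,0],[0,0,0,0,0,0],[0,0,0,0,0,0],[0,0,0,0,0,0]]]' 65 40; python3 -m jog '[[[-0.01,0,0,0,0,0],[-0.03,0,0,0,0,0],[-0.04,0,0,0,0,0],[-0.04,0,0,0,0,0],[0,0,0,0,0,0],[0,0,0,0,0,0]]]';  python3 -c "
from h import *
st();s,c=snap('wrist','w26');go([662.4,141.7,205],down(-1.631))
"
```

```text
time_s: 50.2
eef_pos: [656.8, -151.5, 84.7]
ee_rot: [0.534, 0.463, 0.534, -0.464]
force: [-2.0, 0.2, 6.1]
grip_width: 0.48
time_s: 50.7
eef_pos: [656.6, -151.4, 84.0]
ee_rot: [0.534, 0.463, 0.535, -0.464]
force: [-0.7, -0.6, 0.4]
grip_width: 0.741
time_s: 51.45
eef_pos: [656.5, -151.3, 203.7]
ee_rot: [0.533, 0.463, 0.535, -0.464]
force: [0.8, -0.7, -0.5]
grip_width: 0.742
t 51.45 p [ 656.48 -151.33  203.74] x [-0.  0. -1.] z [ 0.14 -0.99 -0.  ] az -1.4292 F [ 0.8  -0.71 -0.47] M [-0.03  0.02 -0.01] w 0.742
q [-0.4   0.68  1.03 -0.    1.44 -0.54]
shift(tool,mm) [  -1.57   47.31 -289.21] rows 4.627312714787293
turn [ 0.2 -0.   0. ] rows 1.121026750089376
shift in target frame [  -1.84  -11.61 -292.82]
```

View pics/w26.png

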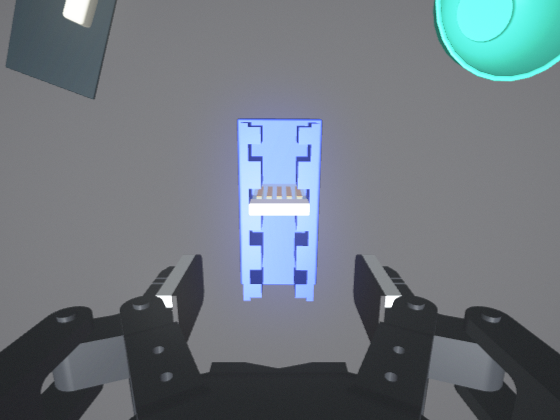

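First cassette stands in slot 1 (top at (279,209)). Now the second one.

```bash
python3 -m jog '[[[0,0.0068,-0.0413,0,0,0],[0,0.0068,-0.0413,0,0,0],[0,0.0068,-0.0413,0,0,0],[0,0.0068,-0.0413,0,0,0],[0,0.0068,-0.0413,0,0,0],[0,0.0068,-0.0413,0,0,0],[0,0.0066,-0.0414,0,0,0],[0,0,0,0.1,0,0],[0,0,0,0.102,0,0],[0,0,0,0,0,0],[0,0,0,0,0,0]]]';  python3 -c "
from h import *
st();s,c=snap('wrist','w27');go([662.4,141.7,104.4],down(-1.631))
"
```

```text
time_s: 52.88
eef_pos: [662.7, 141.4, 203.6]
ee_rot: [-0.485, -0.514, -0.486, 0.515]
force: [0.2, 0.2, -0.4]
grip_width: 0.748
t 52.88 p [662.7  141.44 203.64] x [-0.  0. -1.] z [-0.06 -1.   -0.  ] az -1.6294 F [ 0.19  0.15 -0.4 ] M [-0.03 -0.01  0.07] w 0.748
q [0.04 0.69 1.01 0.   1.45 0.1 ]
shift(tool,mm) [99.43 -0.2  -0.23] rows 1.590895199399727
turn [ 0. -0.  0.] rows 0.009861969274380787
shift in target frame [99.43 -0.38 -0.24]
```

View pics/w27.png

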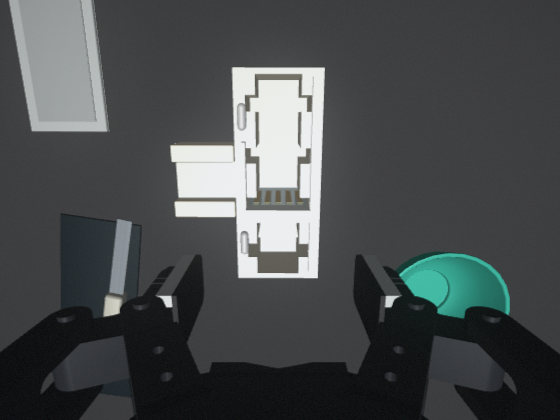

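Exactly one cassette remains (dark comb at (278,197)); the other three slots are empty.

```bash
python3 -m jog '[[[0.03,0,0,0,0,0],[0.03,0,0,0,0,0],[0.015,0,0,0,0,0],[0.01,0,0,0,0,0],[0.008,0,0,0,0,0],[0.006,0,0,0,0,0],[0,0,0,0,0,0],[0,0,0,0,0,0]]]';python3 -m jog '[[[0,0,0,0,0,0],[0,0,0,0,0,0],[0,0,0,0,0,0],[0,0,0,0,0,0],[0,0,0,0,0,0],[0,0,0,0,0,0]]]' 255 40;  python3 -c "
from h import *
st();s,c=snap('wrist','w28')
"
```

```text
time_s: 53.92
eef_pos: [663.0, 141.6, 105.7]
ee_rot: [-0.485, -0.515, -0.485, 0.515]
force: [-0.7, -0.5, 0.3]
grip_width: 0.745
time_s: 54.68
eef_pos: [662.9, 141.7, 105.8]
ee_rot: [-0.485, -0.515, -0.485, 0.515]
force: [-1.8, 0.5, 4.6]
grip_width: 0.476
t 54.67 p [662.92 141.66 105.77] x [-0.  0. -1.] z [-0.06 -1.   -0.  ] az -1.6311 F [-1.83  0.5   4.61] M [-0.    0.25  0.02] w 0.476
q [0.04 0.77 1.13 0.   1.24 0.1 ]
```

View pics/w28.png

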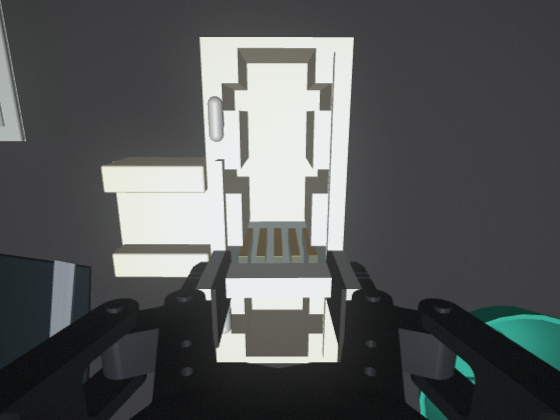

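```bash
python3 -m jog '[[[-0.006,0,0,0,0,0],[-0.01,0,0,0,0,0],[-0.01,0,0,0,0,0],[-0.01,0,0,0,0,0],[-0.015,0,0,0,0,0],[-0.02,0,0,0,0,0],[-0.02,0,0,0,0,0],[-0.015,0,0,0,0,0],[0,0,0,0,0,0],[0,0,0,0,0,0]]]';  python3 -c "
from h import *
st();s,c=snap('wrist','w29');go([661.8,-187.0,210],down(-1.429))
"
```

```text
time_s: 55.98
eef_pos: [662.6, 141.5, 210.4]
ee_rot: [-0.484, -0.514, -0.485, 0.515]
force: [-0.1, -0.7, 0.5]
grip_width: 0.478
t 55.98 p [662.6  141.54 210.38] x [-0.  0. -1.] z [-0.06 -1.   -0.  ] az -1.6312 F [-0.09 -0.66  0.48] M [ 0.02 -0.02  0.04] w 0.478
q [0.04 0.68 1.   0.   1.46 0.1 ]
shift(tool,mm) [  0.17  19.07 328.02] rows 5.248310208944332
turn [-0.2 -0.   0. ] rows 1.1229889290636834
shift in target frame [  0.23 -47.17 325.17]
```

View pics/w29.png

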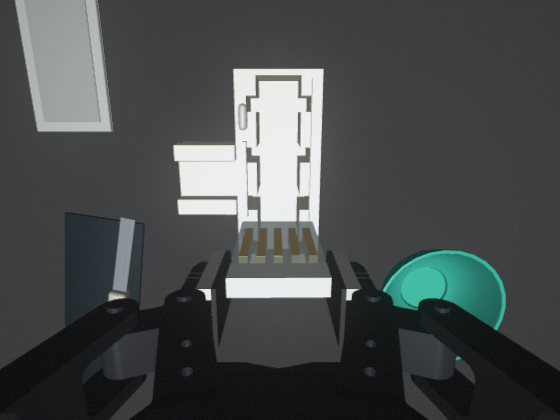

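```bash
python3 -m jog '[[[0,0.0024,0.041,0,0,0],[0,0.0024,0.041,0,0,0],[0,0.0024,0.041,0,0,0],[0,0.0024,0.041,0,0,0],[0,0.0024,0.041,0,0,0],[0,0.0024,0.041,0,0,0],[0,0.0024,0.041,0,0,0],[0,0.0023,0.041,0,0,0],[0,0,0,-0.1,0,0],[0,0,0,-0.102,0,0],[0,0,0,0,0,0],[0,0,0,0,0,0]]]'; python3 -m jog '[[[0.03,0,0,0,0,0],[0.03,0,0,0,0,0],[0.015,0,0,0,0,0],[0.006,0,0,0,0,0],[0,0,0,0,0,0],[0,0,0,0,0,0]]]'; python3 -c "
from h import *
st();s,c=snap('wrist','w30');go([661.8,-187.0,110],down(-1.429))
"
```

```text
time_s: 57.52
eef_pos: [662.1, -186.8, 210.8]
ee_rot: [0.533, 0.464, 0.534, -0.464]
force: [0.2, -0.0, 0.6]
grip_width: 0.477
time_s: 58.28
eef_pos: [662.5, -187.1, 131.3]
ee_rot: [0.534, 0.463, 0.534, -0.463]
force: [-0.8, -0.1, -0.9]
grip_width: 0.478
t 58.27 p [ 662.47 -187.13  131.32] x [ 0. -0. -1.] z [ 0.14 -0.99  0.  ] az -1.4292 F [-0.78 -0.06 -0.94] M [-0.01  0.    0.01] w 0.478
q [-0.44  0.77  1.06 -0.    1.31 -0.59]
shift(tool,mm) [21.22 -0.59 -0.24] rows 0.33946770947179794
turn [-0.  0. -0.] rows 0.003062121072481671
shift in target frame [21.22 -0.58 -0.23]
```

View pics/w30.png

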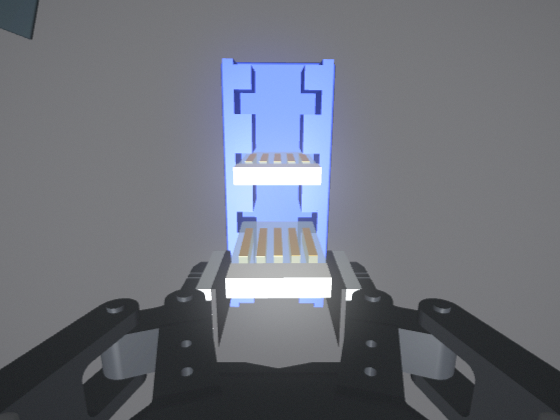

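```bash
python3 -m jog '[[[0.006,-0.0005,0,0,0,0],[0.005,0,0,0,0,0],[0.005,0,0,0,0,0],[0.005,0,0,0,0,0],[0,0,0,0,0,0],[0,0,0,0,0,0]]]'; python3 -m jog '[[[0.005,0,0,0,0,0],[0.005,0,0,0,0,0],[0.005,0,0,0,0,0],[0.004,0,0,0,0,0],[0,0,0,0,0,0],[0,0,0,0,0,0]]]';python3 -m jog '[[[0.003,0,0,0,0,0],[0,0,0,0,0,0],[0,0,0,0,0,0]]]'
```

```text
time_s: 59.08
eef_pos: [661.6, -187.1, 109.3]
ee_rot: [0.534, 0.463, 0.534, -0.464]
force: [0.1, -0.0, -0.2]
grip_width: 0.481
time_s: 59.82
eef_pos: [661.6, -187.1, 90.3]
ee_rot: [0.534, 0.463, 0.534, -0.464]
force: [0.5, -0.4, 0.3]
grip_width: 0.478
time_s: 60.2
eef_pos: [661.5, -187.0, 87.2]
ee_rot: [0.534, 0.463, 0.534, -0.464]
force: [-0.3, -0.6, -0.7]
grip_width: 0.478
```

```bash
python3 -m jog '[[[0.001,0,0,0,0,0],[0,0,0,0,0,0],[0,0,0,0,0,0]]]'; python3 -m jog '[[[0.001,0,0,0,0,0],[0,0,0,0,0,0],[0,0,0,0,0,0]]]';python3 -m jog '[[[0.0005,0,0,0,0,0],[0,0,0,0,0,0],[0,0,0,0,0,0]]]'
```

```text
time_s: 60.58
eef_pos: [661.5, -187.0, 86.2]
ee_rot: [0.534, 0.463, 0.534, -0.464]
force: [-0.0, 0.1, -0.2]
grip_width: 0.48
time_s: 60.95
eef_pos: [661.7, -187.2, 85.8]
ee_rot: [0.534, 0.463, 0.534, -0.464]
force: [-2.2, -0.2, 4.4]
grip_width: 0.478
time_s: 61.32
eef_pos: [661.7, -187.3, 85.8]
ee_rot: [0.534, 0.463, 0.534, -0.464]
force: [-3.6, 0.0, 8.6]
grip_width: 0.479
```

On the floor at the expected height (85.8). Release, rise, and look at the lever.

```bash
python3 -m jog '[[[-0.001,0,0,0,0,0],[0,0,0,0,0,0]]]'; python3 -m jog '[[[0,0,0,0,0,0],[0,0,0,0,0,0],[0,0,0,0,0,0],[0,0,0,0,0,0]]]' 65 40; python3 -m jog '[[[-0.01,0,0,0,0,0],[-0.03,0,0,0,0,0],[-0.04,0,0,0,0,0],[-0.04,0,0,0,0,0],[-0.04,0,0,0,0,0],[0,0,0,0,0,0],[0,0,0,0,0,0]]]' 0;  python3 -c "
from h import *
st();s,c=snap('wrist','w31');go([465,20,240],down(-1.75))
"
```

```text
time_s: 61.58
eef_pos: [661.6, -187.1, 85.8]
ee_rot: [0.534, 0.463, 0.534, -0.464]
force: [-1.4, -0.1, 3.9]
grip_width: 0.479
time_s: 62.08
eef_pos: [661.5, -187.0, 85.5]
ee_rot: [0.534, 0.463, 0.535, -0.464]
force: [0.1, -0.1, -0.1]
grip_width: 0.747
time_s: 62.95
eef_pos: [661.5, -187.0, 245.2]
ee_rot: [0.533, 0.463, 0.535, -0.464]
force: [-0.1, -0.1, -0.3]
grip_width: 1.003
t 62.95 p [ 661.45 -186.95  245.18] x [-0.  0. -1.] z [ 0.14 -0.99 -0.  ] az -1.4291 F [-0.06 -0.13 -0.26] M [ 0.02  0.06 -0.04] w 1.003
q [-0.45  0.7   0.89 -0.    1.56 -0.59]
shift(tool,mm) [   5.34 -165.15 -232.54] rows 3.7206072865302646
turn [ 0.32 -0.    0.  ] rows 1.7824859726046756
shift in target frame [   4.53 -230.08 -168.59]
```

View pics/w31.png

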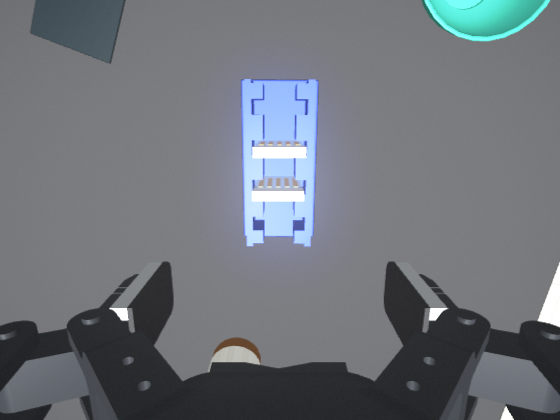

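Both cassettes stand in slots 1 and 2 of the rack, with their tops at (279,152) and (278,196). Next I'll re-lay the knocked lever.

```bash
python3 -m jog '[[[0,-0.0275,-0.0388,0,0,0],[0,-0.0275,-0.0388,0,0,0],[0,-0.0275,-0.0388,0,0,0],[0,-0.0275,-0.0388,0,0,0],[0,-0.0275,-0.0388,0,0,0],[0,-0.0275,-0.0388,0,0,0],[0,0,0,0.16,0,0],[0,0,0,0.16,0,0],[0,0,0,0,0,0],[0,0,0,0,0,0]]]';  python3 -c "
from h import *
st();s,c=snap('wrist','w32')
c=wristcam(s,c);g=c['image'].min(2); m=(g>200); m[260:]=0
for a,r in rect(m): print(a,r)
"
```

```text
time_s: 64.25
eef_pos: [465.3, 20.1, 245.5]
ee_rot: [-0.454, -0.541, -0.455, 0.542]
force: [0.5, -0.7, -0.3]
grip_width: 1.003
t 64.25 p [465.32  20.07 245.49] x [-0.  0. -1.] z [-0.17 -0.98 -0.  ] az -1.7462 F [ 0.45 -0.71 -0.33] M [ 0.04  0.01 -0.01] w 1.003
q [-0.21  0.18  1.65 -0.    1.31 -0.03]
2247.5 ((299.54437255859375, 151.62286376953125), (17.000398635864258, 157.09304809570312), 6.709837436676025)
68.5 ((442.0, 36.5), (41.0, 2.0), 90.0)
294.5 ((536.5, 15.500001907348633), (10.541930198669434, 31.625791549682617), 3.5763344764709473)
3642.5 ((483.0, 39.5), (79.0, 140.0), 90.0)
```

View pics/w32.png

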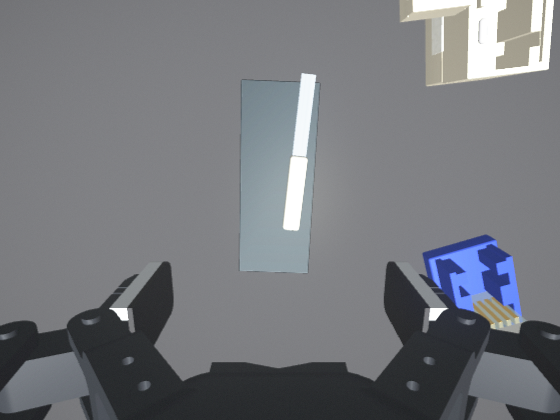

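```bash
python3 -c "
from h import *
s=ctrl.sense();c=wristcam(s,vision.capture('wrist'))
a=onplane(c,(291.5,229.5),19);b=onplane(c,(298.5,157),19);t=onplane(c,(308,75.5),12)
print(a,b,t,np.linalg.norm(b-a),np.linalg.norm(t-a))
d=(t-a)[:2];d/=np.linalg.norm(d);az=np.arctan2(-d[1],-d[0]);g=(a+b)[:2]/2;print(g,'az',az)
go([*g,60],down(az));go([*g,13],down(az))
for q in [(241,80),(320,83),(308,273),(240,272)]: print('mat',onplane(c,q,3))
"
```

```text
[468.96 -36.92  19.  ] [488.8   38.44  19.  ] [510.91 114.39  12.  ] 77.93194084405233 157.17289820846827
[478.88   0.76] az -1.8412670852688287
shift(tool,mm) [185.64  16.94  16.61] rows 2.9703060824236878
turn [0.09 0.   0.  ] rows 0.5213923312055171
shift in target frame [185.67  18.12  14.97]
shift(tool,mm) [232.64  17.01  16.61] rows 3.722305113551267
turn [0.09 0.   0.  ] rows 0.5213923312055171
shift in target frame [232.67  18.12  14.97]
mat [444.74 122.71   3.  ]
mat [522.56 105.98   3.  ]
mat [478.7  -98.12   3.  ]
mat [401.13 -83.14   3.  ]
```

```bash
python3 -m jog '[[[0,0.017,0.0166,0,0,0],[0,0,0,0.092,0,0],[0.04,0,0,0,0,0],[0.04,0,0,0,0,0],[0.04,0,0,0,0,0],[0.04,0,0,0,0,0],[0.03,0,0,0,0,0],[0.02,0,0,0,0,0],[0.01,0,0,0,0,0],[0.01,0,0,0,0,0],[0,0,0,0,0,0],[0,0,0,0,0,0]]]' 120 60;  python3 -c "
from h import *
st();s,c=snap('wrist','w33')
"
```

```text
time_s: 65.85
eef_pos: [479.4, 0.7, 16.4]
ee_rot: [-0.428, -0.563, -0.428, 0.563]
force: [-0.2, 0.4, 0.1]
grip_width: 0.53
t 65.85 p [479.42   0.68  16.4 ] x [-0. -0. -1.] z [-0.27 -0.96  0.  ] az -1.841 F [-0.19  0.44  0.12] M [-0.03  0.02  0.02] w 0.53
q [-0.24  0.53  1.86 -0.    0.75  0.03]
```

View pics/w33.png

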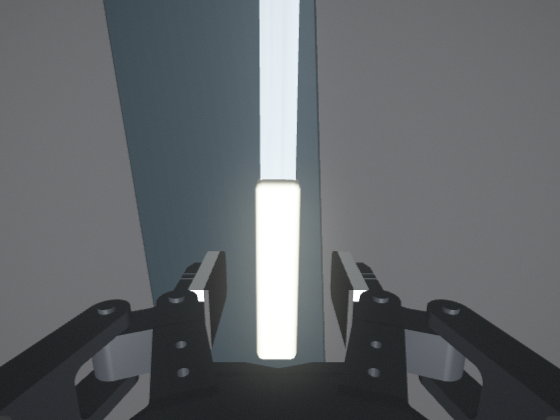

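```bash
python3 -m jog '[[[0.0025,0,0,0,0,0],[0,0,0,0,0,0],[0,0,0,0,0,0]]]' 120 60; python3 -m jog '[[[0,0,0,0,0,0],[0,0,0,0,0,0],[0,0,0,0,0,0],[0,0,0,0,0,0],[0,0,0,0,0,0]]]' 255 60; python3 -m jog '[[[-0.01,0,0,0,0,0],[-0.02,0,0,0,0,0],[0,0,0,-0.075,0,0],[0,0,0,0,0,0],[0,0,0,0,0,0]]]'; python3 -c "
from h import *
st();go([454.5,-27.7,20],down(-1.766))
"
```

```text
time_s: 66.28
eef_pos: [479.0, 0.8, 13.5]
ee_rot: [-0.428, -0.563, -0.428, 0.563]
force: [-0.6, -0.6, 0.4]
grip_width: 0.53
time_s: 66.9
eef_pos: [479.2, 0.8, 13.7]
ee_rot: [-0.428, -0.563, -0.428, 0.563]
force: [-2.0, 0.6, 5.1]
grip_width: 0.195
time_s: 67.53
eef_pos: [478.9, 0.8, 43.4]
ee_rot: [-0.448, -0.546, -0.449, 0.547]
force: [-0.7, 0.8, -0.8]
grip_width: 0.193
t 67.53 p [478.91   0.83  43.38] x [-0.  0. -1.] z [-0.2  -0.98 -0.  ] az -1.7675 F [-0.71  0.83 -0.76] M [-0.03 -0.01  0.01] w 0.193
q [-0.24  0.48  1.85 -0.    0.82 -0.05]
shift(tool,mm) [ 23.41 -18.33  32.75] rows 0.5239661161978785
turn [-0. -0.  0.] rows 0.008462683003274811
shift in target frame [ 23.38 -18.41  32.72]
```

```bash
python3 -m jog '[[[0,-0.0092,0.0164,0,0,0],[0,-0.0092,0.0164,0,0,0],[0.015,0,0,0,0,0],[0.009,0,0,0,0,0],[0.005,0,0,0,0,0],[0,0,0,0,0,0],[0,0,0,0,0,0]]]'; python3 -c "
from h import *
st()"
```

```text
time_s: 68.4
eef_pos: [454.7, -27.6, 14.2]
ee_rot: [-0.449, -0.546, -0.449, 0.547]
force: [0.1, -0.3, -1.4]
grip_width: 0.187
t 68.4 p [454.72 -27.58  14.25] x [-0.  0. -1.] z [-0.19 -0.98 -0.  ] az -1.7658 F [ 0.12 -0.26 -1.42] M [-0.03 -0.01 -0.02] w 0.187
q [-0.32  0.5   1.93 -0.    0.72 -0.12]
```

```bash
python3 -m jog '[[[0.0005,0,0,0,0,0],[0,0,0,0,0,0]]]'; python3 -m jog '[[[0,0,0,0,0,0],[0,0,0,0,0,0],[0,0,0,0,0,0],[0,0,0,0,0,0],[0,0,0,0,0,0]]]' 120 60; python3 -m jog '[[[-0.03,0,0,0,0,0],[-0.05,0,0,0,0,0],[-0.05,0,0,0,0,0],[-0.06,0,0,0,0,0],[-0.04,0,0,0,0,0],[0,-0.03,0.04,0,0,0],[0,-0.03,0.04,0,0,0],[0,-0.03,0.04,0,0,0],[0,-0.03,0.04,0,0,0],[0,0,0,0,0,0],[0,0,0,0,0,0]]]' 0;  python3 -c "
from h import *
st()
s,c=snap('top','t40');snap('scene','s40')
cv2.imwrite('pics/t40c.png',cv2.resize(c['image'][100:300,90:370],None,fx=2.8,fy=2.8)[...,::-1])
c=c;"
```

```text
time_s: 68.65
eef_pos: [454.6, -27.7, 13.9]
ee_rot: [-0.449, -0.546, -0.449, 0.547]
force: [-0.6, -0.2, 0.1]
grip_width: 0.193
time_s: 69.28
eef_pos: [454.6, -27.8, 13.9]
ee_rot: [-0.449, -0.546, -0.449, 0.547]
force: [0.1, -0.2, -0.7]
grip_width: 0.531
time_s: 70.65
eef_pos: [306.3, -161.3, 244.1]
ee_rot: [-0.449, -0.546, -0.449, 0.547]
force: [0.3, 0.0, 0.4]
grip_width: 1.001
t 70.65 p [ 306.3  -161.3   244.12] x [-0.  0. -1.] z [-0.19 -0.98 -0.  ] az -1.7665 F [0.34 0.04 0.41] M [ 0.03 -0.02 -0.02] w 1.001
q [-0.83 -0.1   1.95 -0.    1.29 -0.63]
```

View pics/t40c.png

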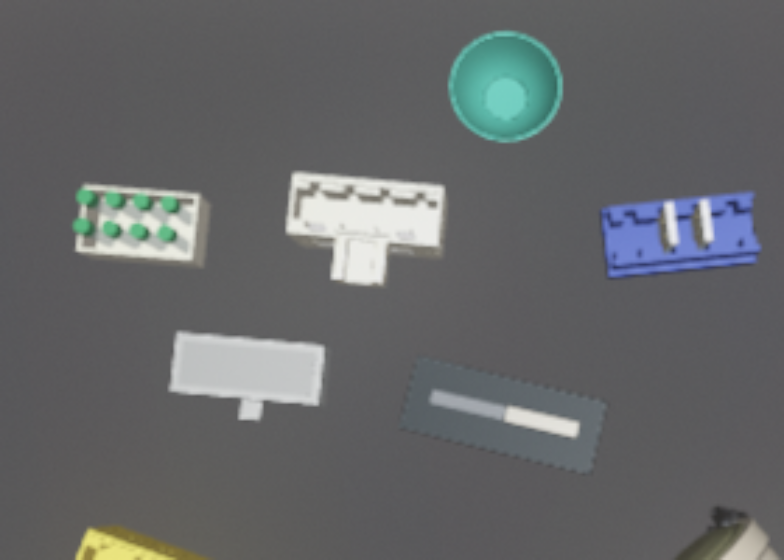

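View pics/s40.png

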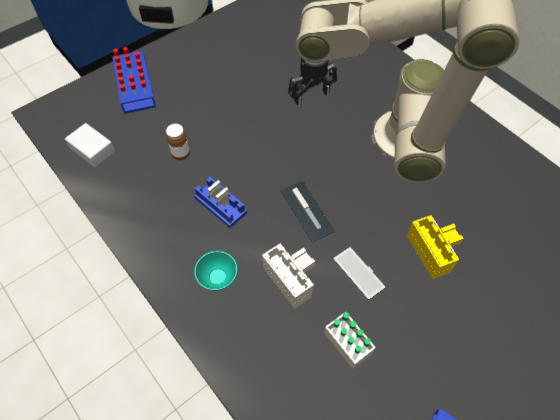

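All items are in place: lever centred on the mat at crop (505,413), cover flat at (247,370), holder empty, two cassettes in the rack at (670,225) and (705,222). Handing in.

```bash
python3 -c "
from h import *
print(workorder.finish_job());st()
snap('scene','s41')"
```

```text
the job is handed in; nothing more can be done
None
the job is handed in; nothing more can be done
```

The job is handed in, at about 71 s on the robot's clock.

**What I did**
- I worked the lever's blade into the notch. The handle force peaked at about 8 N and fell away as the cover came loose.
- I laid the lever back on the mat, lifted the cover straight up and set it on the bench at about (500, 278) mm.
- The holder held only two cassettes, in its two middle slots. I slid each straight up and stood it on the floor of slots 1 and 2 of the blue rack, counting from the left end. I felt light floor contact (up to about 10 N) at the expected height for both.
- The lever was knocked to the mat's edge while I was moving the cover. At the end I picked it up again and laid it lengthwise in the middle of the mat.

**Last checks**
- The last scene and top pictures show the holder empty, both cassettes upright in the rack and the cover flat on the bench.
- The lever lies along its mat. The bowl, the jar and the tube rack look unmoved, and the gripper is open and clear of everything.
- Two checks disagreed slightly: the notch's y position was about 2 mm apart between the top and wrist cameras, and the held cassette's offset was about 2 mm apart from what I expected. Both were within the clearances, and nothing touched on the way in.
- I could not take a picture after handing in, because the interface closes then.

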